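# Feel a travelling microscope's carriage for its worst tight place and clamp it there

### The job

This travelling microscope base (its head is off) has been sticking: run the carriage slowly along the bed, first to the left until it rests gently against the left stop, then right across until it rests gently against the right stop, feeling for the places where it drags, and never ramming a stop. Bring it back to the middle of the place where it drags worst, swing the clamp lever fully over to lock it there for the fitter, and let go; leave the things lying around the base where they are.

Things in the scene. Friction and masses are not known exactly. Their poses are not given: they have to be found in the camera images.
- bed: base of a travelling microscope, head taken off: cream cast bed 440 mm long, 118 mm wide, on three levelling screws, with a ground steel dovetail way (top 57 mm above the table) and a scale on the front edge; fixed. Origin: middle of the underside, at table height; y runs along the way towards its left end (robot's left), -x is the front with the scale (towards the robot), z up
- carriage (a joint): position (m) of the aluminium carriage (130 mm long, 92 mm wide, flat top at 73 mm), 0 at mid bed, growing to the left (+y of the bed). No spring. Its drag is 1 to 2.5 N, but more at two unseen tight places on the way, each 20 to 30 mm long, that fade in and out: one slight (3 to 4 N in all at its middle), one clearly worse (6.5 to 10 N in all). The drag shows only while it moves
- stub (a point): centre of the square steel pillar stub, the hand hold on the carriage: 24 mm across the way (bed x), 28 mm along it (bed y), 45 mm high, from 76 to 121 mm above the table; this point is at 98.5 mm, on the middle line of the carriage, 34 mm to the right (-y of the bed) of the carriage's middle. A round flange 44 mm wide, 2 mm over the carriage top, lies at its foot
- clamp (a joint): angle (rad) of the black clamp lever on the carriage: 0 free (lever points along the way to the left, +y of the bed), growing as it swings towards the front (-x of the bed), 1.2 fully over at its stop; more than 1.0 is locked. It stays where it is left; it takes 2 to 3 N at the ball, 3 to 6 N as the clamp bites (from about 0.4 rad)
- clamp_ball (a point): centre of the ball (18 mm diameter) at the lever's end, 100 mm above the table, 55 mm from the pivot's axis; the lever rod is 9 mm thick
- clamp_pivot (a point): point on the lever's upright pivot axis, at the ball's height (100 mm above the table), on the carriage's middle line, 38 mm to the left (+y of the bed) of the carriage's middle; the hub is 22 mm wide, its top 95 mm above the table
- stop_left: dark steel end stop on the left end of the way (robot's left, +y of the bed), 72 x 20 mm, top 74 mm above the table, with an 8 mm thick soft black rubber buffer. Origin: at table height under the face of the buffer that the carriage's left end (65 mm from the carriage's middle) meets; axes as the bed
- stop_right: the same at the right end (-y of the bed); origin at table height under the buffer face that the carriage's right end meets
- objective_mid (a point): loose thing to leave alone: a steel microscope objective standing on the table behind the bed, 25 mm wide, 44 mm high; this point is half-way up
- dish_mid (a point): loose thing to leave alone: a covered glass dish lying behind the bed, 92 mm wide, 17 mm high; this point is half-way up
- driver_mid (a point): loose thing to leave alone: a screwdriver with a black handle, 160 mm long, lying in front of the bed; a point near its middle

How it is judged:
By the outcome, as a careful person would: the job done as asked, in the order asked, and still so for the second after the job is handed in, with the robot touching nothing.
It also fails if it takes over 72 s, if anything falls off the work surface, if the arm or the gripper's body presses on something with over 40 N, if the wrist force passes 120 N, or if a joint passes its speed limit or range.

### The arm

A 6-joint arm with a two-finger parallel gripper is mounted at the origin on the work surface. World frame = base frame: x ahead of the robot, y to its left, z up, the work surface at z = 0. Lengths are in mm, angles in rad, forces in N, time in s.
With the tool pointing down it reaches from about 200 to 875 mm from the base axis. Payload 3.4 kg.
Tool frame: the origin (TCP) lies between the finger pads; the fingertips stand 25 mm ahead of it and the grasp point (between the pads) lies 6 mm ahead of it (env.tip_reach is the distance from the TCP to the fingertips, in mm); z points along the fingers, y is the direction in which the jaws open and shut (so a half turn about z gives the same grasp; the last joint's range is limited). The gripper opens to 94 mm and grips with 3 to 60 N. Pads are 16 mm wide; open, the fingers measure 119 mm over their backs; the gripper's body (75 mm by 177 mm) begins 78 mm behind the grasp point.
Start: joints at [-1.277, 0.276, 1.505, -0, 1.361, -0.121], TCP at [231.732, -526.273, 230.493] pointing down, gripper open.
Joint ranges: [-2.89, 2.89], [-0.75, 2.08], [0.22, 2.7], [-1.18, 4.32], [0.11, 2.71], [-2.7, 2.7]. Speed limits (rad/s): [2.57, 2.57, 3.14, 3.14, 3.14, 3.14].

### API

Orientations are given as a unit quaternion [w, x, y, z].
In Python, from station import monitor, read_camera, camera_model, order, env gives the robot as it stands.
- The arm moves only by the tool move_arm, never from a script. Its argument "rows" is a list that holds one entry, the list of rows, each a list of 5 numbers: the gripper's target within -1 to 1 (fully open at 1, half-way at 0, shut at -1), then the shift along the tool's x, y, z in m, then the turn about the tool's z in rad. In form: [[[grip, x, y, z, spin], ...]]. A call has 1 to 10 rows; each row shifts and turns the commanded pose from where the row before left it, along the tool's axes as they then stand; what a row does not reach is not made up. A row lasts 1/12 s, in which the tool goes at most 41.7 mm and 7.16 degrees, less where a joint would pass 70% of its speed; a pose out of reach is approached as far as the arm can. A call is refused whole if a number of a shift passes 0.0417 or a number of a turn 0.125, either way. A call with a gripper value outside its range is refused whole. The fingers move at their own pace and stop on an object; "newtons" is the grip in N (left out, the last holds). Time passes only in rows, so rows that do not move let the fingers close. It gives the time, the measured TCP pose, the force and the opening at its end, in the units of the state.
- monitor.observe(): the state, without advancing time (a new reading comes with each control period).
- read_camera(name): name is "scene" or "top" or "wrist"; returns the picture (480x640x3 uint8, red, green, blue); there is no depth.
- camera_model(name): a dict with "fx", "fy", "cx", "cy" (pixels), "pose" (4x4, takes a point from camera to world coordinates). Camera axes: x right, y up, looking along -z (the intrinsics and any distortion apply to the point x, -y, -z); pixel columns grow to the right and rows downward; lengths in mm; the calibration is good to about 2 mm. A picture is of the moment at which its call begins: read the wrist's pose just before it. camera_model takes no time and is no camera call; for the wrist camera it gives the pose at the moment of the call.
- order.finish_job(): hands the job in, once; it reports no verdict.
The state is a dict: "time_s": time; "qpos": joint angles; "dq": joint speeds; "joint_torque": joint torques, N m; "tool_pos": TCP position; "tcp_rot": TCP orientation; "wrist_force": force on the tool from outside, world axes, zero at the start; "wrist_torque": the same for the moment, N m; "grip_width": finger opening in mm.
Only numpy, scipy, OpenCV 4.12 (cv2) and the standard library are available. Lean on these libraries where they do the work, as an engineer would, in place of code of your own. Each camera call takes 0.05 s, during which the arm holds its last target.

## Working session

There is one attempt and no reset: what is moved stays moved. The work goes in short steps, Python scripts to look and compute and a tool call to move; the robot and the scene stay as the last step left them, time stands still between calls to the robot, and variables do not carry over. Pictures are saved under pics/ and viewed, and the job is handed in when it is done.

Besides the shell and the picture viewer there is one more tool, called after "Emit:" by a JSON object that holds its "api" and its "payload". move_arm: Moves the arm, as the interface text tells. Its arguments: {"type":"object","properties":{"rows":{"type":"array","items":{"type":"array","items":{"type":"array","items":{"type":"number"}}}},"newtons":{"type":"number"}},"required":["rows"]}

```bash
mkdir -p pics
python3 - <<'E'
from station import monitor, read_camera, camera_model, order, env
import cv2
print(monitor.observe())
for n in("scene","top"):
    im=read_camera(n);cv2.imwrite(f"pics/{n}1.png",im[:,:,::-1])
    m=camera_model(n);print(n,{k:v for k,v in m.items()})
E
```

```text
{'time_s': 0.0, 'qpos': array([-1.27697810e+00,  2.76578869e-01,  1.50610926e+00, -8.46462398e-06,
        1.36071866e+00, -1.20999407e-01]), 'dq': array([ 0.00167053, -0.00097652,  0.00031458,  0.00170754,  0.00178751,
       -0.00164997]), 'joint_torque': array([-1.91387144e-04, -4.04582369e+01, -2.37231016e+01,  6.98962226e-02,
        3.47246777e-02, -1.55144226e-04]), 'tool_pos': array([ 231.57718021, -525.72957616,  229.62343223]), 'tcp_rot': array([-9.03326396e-04,  9.78567203e-01,  2.05925730e-01, -8.24047142e-05]), 'wrist_force': array([-0.28119703,  0.55106573, -0.32833019]), 'wrist_torque': array([ 0.02493225, -0.00079149, -0.01338462]), 'grip_width': 94.13628225789164}
scene {'fx': 581.3654790890748, 'fy': 581.3654790890748, 'cx': 318.7361317272111, 'cy': 241.19329436796008, 'pose': array([[-1.62226208e-01, -6.66670882e-01,  7.27483741e-01,
         1.21432111e+03],
       [ 9.86654397e-01, -1.20045937e-01,  1.10009428e-01,
         1.21363347e+02],
       [ 1.39913854e-02,  7.35621444e-01,  6.77248354e-01,
         6.62260617e+02],
       [ 0.00000000e+00,  0.00000000e+00,  0.00000000e+00,
         1.00000000e+00]])}
top {'fx': 609.0953323957795, 'fy': 609.0953323957795, 'cx': 317.5855986829468, 'cy': 237.47431523554192, 'pose': array([[-4.22106770e-03,  9.92404181e-01, -1.22947646e-01,
         4.81786919e+02],
       [-9.99811428e-01, -6.51880232e-03, -1.82924605e-02,
         1.86484389e+01],
       [-1.89549856e-02,  1.22847248e-01,  9.92244558e-01,
         1.01283928e+03],
       [ 0.00000000e+00,  0.00000000e+00,  0.00000000e+00,
         1.00000000e+00]])}
```

View pics/scene1.png

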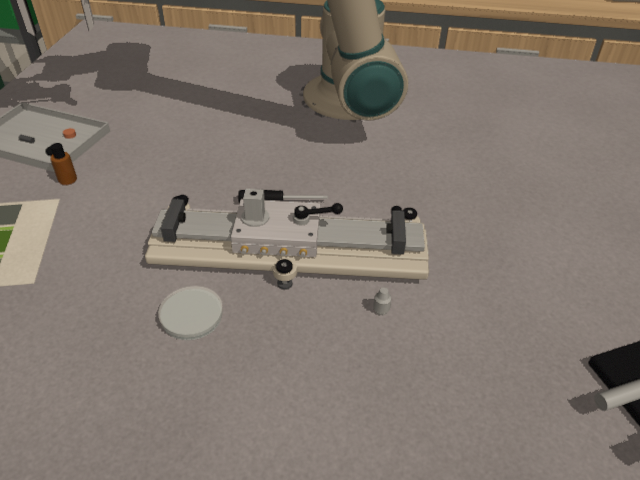

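View pics/top1.png

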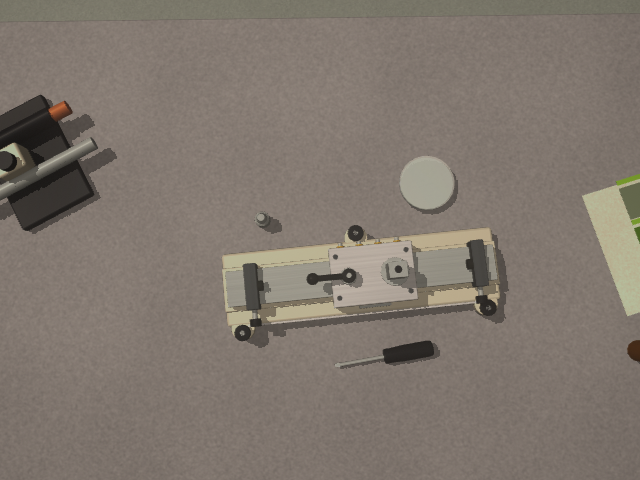

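The top view shows the way's stops at about (251,287) and (479,263). The stub top is at (398,269), the hub at (349,275) and the ball at (312,279). The screwdriver lies in front of the bed; the dish and objective are behind it. I'll zoom in to measure.

```bash
cat > h.py <<'E'
import numpy as np, cv2
from station import monitor, read_camera, camera_model, order, env
def ray(n,u,v,z,m=None):
    m=m or camera_model(n);P=np.array(m["pose"])
    d=P[:3,:3]@np.array([(u-m["cx"])/m["fx"],-(v-m["cy"])/m["fy"],-1.])
    o=P[:3,3];return o+d*(z-o[2])/d[2]
def proj(n,p,m=None):
    m=m or camera_model(n);P=np.array(m["pose"])
    q=P[:3,:3].T@(np.array(p)-P[:3,3]);return m["cx"]+m["fx"]*q[0]/-q[2],m["cy"]-m["fy"]*q[1]/-q[2]
E
python3 - <<'E'
import cv2
a=cv2.imread("pics/top1.png")[220:350,215:510]
cv2.imwrite("pics/top1z.png",cv2.resize(a,None,fx=2.7,fy=2.7,interpolation=cv2.INTER_CUBIC))
a=cv2.imread("pics/scene1.png")[180:290,140:440]
cv2.imwrite("pics/sc1z.png",cv2.resize(a,None,fx=2.6,fy=2.6,interpolation=cv2.INTER_CUBIC))
E
```

```text
(no output)
```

View pics/top1z.png

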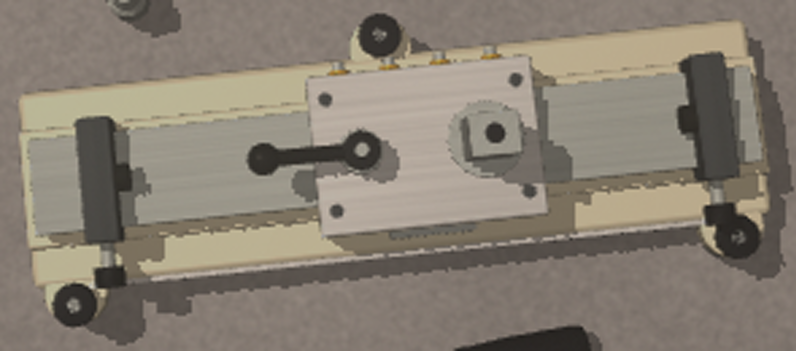

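View pics/sc1z.png

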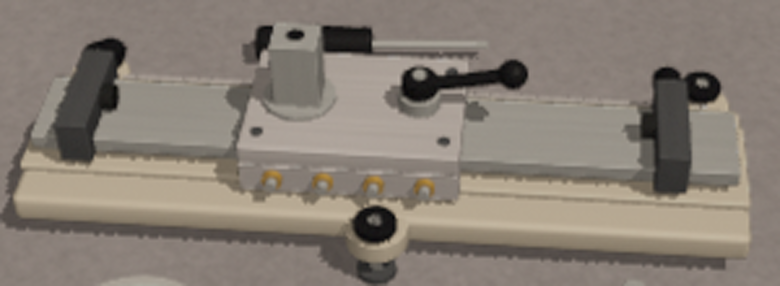

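Run:
```python
from h import *
f=lambda x,y,z:ray("top",215+x/2.7,220+y/2.7,z)
d=dict(stub=f(494,133,121),pivot=f(362,150,105),ball=f(263,159,100),bl=f(133,178,65),br=f(678,118,65))
cor=[f(307,77,73),f(528,57,73),f(548,212,73),f(320,236,73)]
for k,v in d.items(): print(k,v.round(1))
print("c",np.round(cor,1),np.mean(cor,0).round(1))
# scene 2nd view
g=lambda x,y,z:ray("scene",140+x/2.6,180+y/2.6,z)
print("scene stub",g(297,36,121),"ball",g(513,74,100),"pivot",g(420,80,105),"bl",g(644,125,65),"br",g(117,97,65))
c=np.array([g(240,155,73),g(463,168,73)]);print(c)
u=d["bl"]-d["br"];print(np.arctan2(-u[0],u[1]),np.hypot(*u[:2]))
for a,b in(("bl","br"),("pivot","stub"),("ball","stub")):
  u=d[a]-d[b];print(a,b,np.arctan2(-u[0],u[1]),np.hypot(*u[:2]))
c=np.array(cor)
for a,b in((0,1),(3,2)):
  u=c[a]-c[b];print(np.arctan2(-u[0],u[1]),np.hypot(*u[:2]))
for a,b in((0,3),(1,2)):
  u=c[a]-c[b];print(np.arctan2(u[1],u[0]),np.hypot(*u[:2]))
# bed edges
for p in((22,95),(743,22),(768,207),(35,283)):print(f(*p,45).round(1))
```

```text
stub [544.7 -82.3 121. ]
pivot [536.8 -11.3 105. ]
ball [532.4  43.5 100. ]
bl [523.8 119.4  65. ]
br [ 556.7 -194.4   65. ]
c [[ 580.9   18.8   73. ]
 [ 591.6 -108.1   73. ]
 [ 503.  -117.4   73. ]
 [ 490.1   12.    73. ]] [541.4 -48.7  73. ]
scene stub [546.34674577 -79.1398079  121.        ] ball [532.76017165  45.92465164 100.        ] pivot [553.82618077  -5.47292761 105.        ] bl [523.91370306 125.26957044  65.        ] br [ 555.23290159 -192.68677447   65.        ]
[[ 600.83686308 -102.23353936   73.        ]
 [ 588.93921653   25.9002838    73.        ]]
0.10429789397123888 315.4954888225293
bl br 0.10429789397123888 315.4954888225293
pivot stub 0.11013895679828163 71.44530852832283
ball stub 0.0970644234725746 126.37824319678462
0.08452700618692409 127.32737232553922
0.09981097121424735 130.01131339467523
0.07466914844220128 91.03112943806835
0.1044188648315501 89.05731417438639
[574.1 187.8  45. ]
[ 614.9 -239.    45. ]
[ 506.  -249.3   45. ]
[463.8 178.5  45. ]
```

Emit:
{"api": "move_arm", "payload": {"rows": [[[0.1,0,0,0,0.105],[0.1,0,0,0,0.105],[0.1,0,0,0,0.106],[0.1,0.022,-0.0255,0,0],[0.1,0.022,-0.0255,0,0],[0.1,0.022,-0.0255,0,0],[0.1,0.022,-0.0255,0,0],[0.1,0.022,-0.0255,0,0],[0.1,0.022,-0.0255,0,0],[0.1,0.022,-0.0255,0,0]]], "newtons": 25}}

```text
time_s: 0.93
tool_pos: [367.8, -331.8, 230.1]
tcp_rot: [-0.0, 0.999, 0.049, -0.0]
wrist_force: [-0.3, 0.0, 0.5]
grip_width: 51.7
```

Emit:
{"api": "move_arm", "payload": {"rows": [[[0.1,0.022,-0.0255,0,0],[0.1,0.022,-0.0255,0,0],[0.1,0.022,-0.0255,0,0],[0.1,0.022,-0.0255,0,0],[0.1,0.022,-0.0255,0,0],[0.1,0.022,-0.0255,0,0],[0.1,0.022,-0.0255,0,0],[0.1,0.022,-0.0255,0,0],[0.1,0.022,-0.0255,0,0],[0.1,0,0,0,0]]]}}

```text
time_s: 1.77
tool_pos: [544.5, -80.8, 229.9]
tcp_rot: [-0.002, 0.999, 0.052, 0.001]
wrist_force: [-0.9, -0.7, 0.6]
grip_width: 51.3
```

Run:
```python
from h import *
s=monitor.observe();print(s)
m=camera_model("wrist");im=read_camera("wrist");cv2.imwrite("pics/w1.png",im[:,:,::-1])
import pickle;pickle.dump(m,open("w1.pkl","wb"));print(m)
```

```text
{'time_s': 1.7667, 'qpos': array([-0.27611657,  0.23870414,  1.5586408 ,  0.0036749 ,  1.34354042,
        1.19024809]), 'dq': array([-0.06370386, -0.02201063,  0.0353165 , -0.08398637,  0.02242748,
       -0.06514413]), 'joint_torque': array([  1.32229205, -38.02446485, -23.64506185,   0.3371235 ,
        -0.04814521,   0.36377725]), 'tool_pos': array([544.51838655, -80.79989969, 229.87012526]), 'tcp_rot': array([-1.58067167e-03,  9.98656889e-01,  5.17792251e-02,  9.12083034e-04]), 'wrist_force': array([-0.9337142 , -0.68084869,  0.55004752]), 'wrist_torque': array([ 0.00548412, -0.00461396,  0.03531323]), 'grip_width': 51.330866044215384}
{'fx': 369.9492130988374, 'fy': 369.9492130988374, 'cx': 314.0051579101102, 'cy': 238.65438846923595, 'pose': array([[ 1.03649259e-01,  9.59044414e-01,  2.63610781e-01,
         6.20690088e+02],
       [-9.94607152e-01,  1.00918895e-01,  2.39162890e-02,
        -7.37943221e+01],
       [-3.66652533e-03, -2.64668074e-01,  9.64332602e-01,
         3.84616317e+02],
       [ 0.00000000e+00,  0.00000000e+00,  0.00000000e+00,
         1.00000000e+00]])}
```

View pics/w1.png

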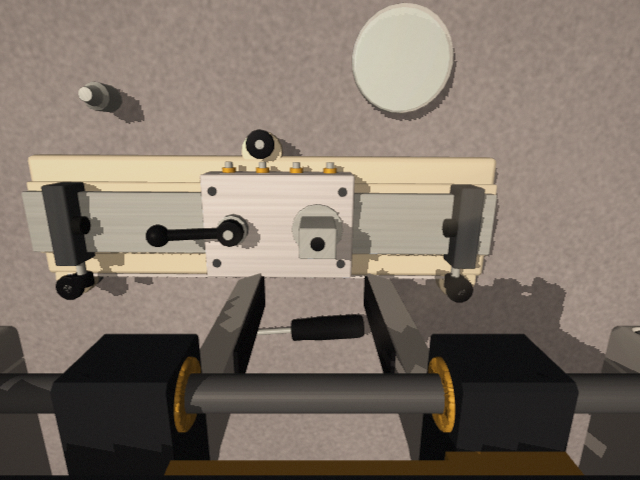

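The wrist view shows the stub's top with its hole at (318,244), the hub at about (230,233), the ball at (157,236), and the buffers at about (87,225) and (447,228).

Run:
```python
from h import *
import pickle
m=pickle.load(open("w1.pkl","rb"))
for n,u,v,z in(("stub",318,244,121),("pivot",228,235,105),("ball",157,236,100),("bl",90,226,65),("br",443,228,65),("c0",203,174,73),("c1",352,174,73),("e0",30,157,45),("e1",494,158,45)):
  print(n,ray("",u,v,z,m).round(1))
```

```text
stub [544.8 -83.7 121. ]
pivot [540.2 -13.5 105. ]
ball [532.   43.9 100. ]
bl [524.1 117.7  65. ]
br [ 555.1 -194.6   65. ]
c0 [581.5  16.4  73. ]
c1 [ 594.4 -107.2   73. ]
e0 [576.9 179.9  45. ]
e1 [ 619.3 -235.    45. ]
```

Emit:
{"api": "move_arm", "payload": {"rows": [[[0.1,0,0.002,0.015,0],[0.1,0,0,0.015,0],[0.1,0,0,0.015,0],[0.1,0,0,0.015,0],[0.1,0,0,0.015,0],[0.1,0,0,0.01,0],[0.1,0,0,0,0]]]}}

```text
time_s: 2.4
tool_pos: [539.7, -88.0, 143.2]
tcp_rot: [-0.001, 0.999, 0.049, -0.003]
wrist_force: [-0.7, -0.3, 0.6]
grip_width: 51.6
```

Run:
```python
from h import *
m=camera_model("wrist");im=read_camera("wrist");cv2.imwrite("pics/w2.png",im[:,:,::-1])
s=monitor.observe();print(s["tool_pos"],s["tcp_rot"],s["wrist_force"])
```

```text
[540.74715241 -88.05276857 144.45872496] [-2.67063912e-04  9.98799351e-01  4.89673220e-02 -1.40912237e-03] [ 0.46277744 -0.52400063  0.4627573 ]
```

View pics/w2.png

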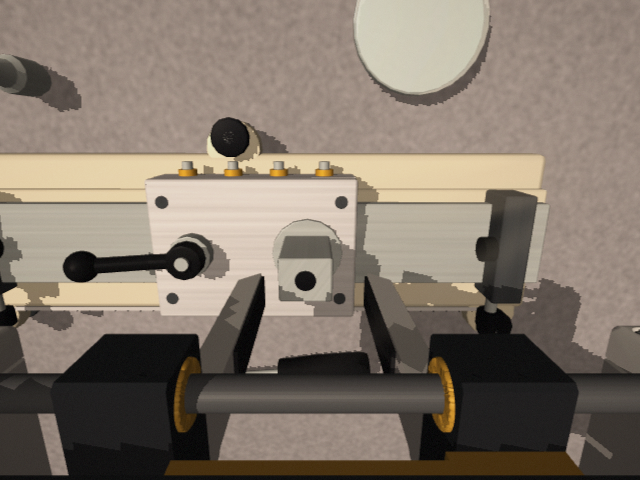

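Emit:
{"api": "move_arm", "payload": {"rows": [[[0.1,0.0043,-0.0043,0.0,0],[0.1,0,0,0.012,0],[0.1,0,0,0.014,0],[0.1,0,0,0.014,0],[0.1,0,0,0,0],[0.1,0,0,0,0]]]}}

```text
time_s: 2.95
tool_pos: [546.2, -82.7, 105.9]
tcp_rot: [0.0, 0.999, 0.049, 0.0]
wrist_force: [0.8, 0.2, 0.4]
grip_width: 51.7
```

Run:
```python
from h import *
s=monitor.observe();print(s["tool_pos"],s["tcp_rot"],s["wrist_force"])
```

```text
[546.19218156 -82.74947284 105.92892772] [6.11268701e-05 9.98777654e-01 4.94284794e-02 1.38772442e-04] [0.75709001 0.23266979 0.43685514]
```

Emit:
{"api": "move_arm", "payload": {"rows": [[[-0.3,0,0,0,0],[-0.6,0,0,0,0],[-0.8,0,0,0,0],[-0.8,0,0,0,0],[-0.8,0,0,0,0],[-0.8,0,0,0,0]]], "newtons": 25}}

```text
time_s: 3.45
tool_pos: [546.3, -82.9, 106.2]
tcp_rot: [0.0, 0.999, 0.049, 0.001]
wrist_force: [0.7, 0.2, 4.5]
grip_width: 27.9
```

Emit:
{"api": "move_arm", "payload": {"rows": [[[-0.8,0,-0.001,0,0],[-0.8,0,-0.002,0,0],[-0.8,0,-0.002,0,0],[-0.8,0,-0.002,0,0]]]}}

```text
time_s: 3.78
tool_pos: [545.7, -76.2, 106.2]
tcp_rot: [0.001, 0.999, 0.049, 0.001]
wrist_force: [-0.3, -1.7, 5.7]
grip_width: 27.9
```

Emit:
{"api": "move_arm", "payload": {"rows": [[[-0.8,0,-0.002,0,0],[-0.8,0,-0.002,0,0]]]}}

```text
time_s: 3.95
tool_pos: [545.3, -72.2, 106.2]
tcp_rot: [0.0, 0.999, 0.049, 0.001]
wrist_force: [-0.6, -2.3, 5.6]
grip_width: 28.3
```

Emit:
{"api": "move_arm", "payload": {"rows": [[[-0.8,0,-0.002,0,0],[-0.8,0,-0.002,0,0]]]}}

```text
time_s: 4.12
tool_pos: [544.9, -68.2, 106.2]
tcp_rot: [0.0, 0.999, 0.049, 0.001]
wrist_force: [-0.7, -2.1, 5.1]
grip_width: 27.9
```

Emit:
{"api": "move_arm", "payload": {"rows": [[[-0.8,0,-0.002,0,0],[-0.8,0,-0.002,0,0]]]}}

```text
time_s: 4.28
tool_pos: [544.5, -64.2, 106.2]
tcp_rot: [0.0, 0.999, 0.049, 0.001]
wrist_force: [-0.6, -1.6, 4.9]
grip_width: 27.9
```

Emit:
{"api": "move_arm", "payload": {"rows": [[[-0.8,0,-0.002,0,0],[-0.8,0,-0.002,0,0]]]}}

```text
time_s: 4.45
tool_pos: [544.1, -60.3, 106.2]
tcp_rot: [0.0, 0.999, 0.049, 0.001]
wrist_force: [-1.6, -1.6, 6.3]
grip_width: 27.8
```

Emit:
{"api": "move_arm", "payload": {"rows": [[[-0.8,0,-0.002,0,0],[-0.8,0,-0.002,0,0]]]}}

```text
time_s: 4.62
tool_pos: [543.7, -56.3, 106.2]
tcp_rot: [0.0, 0.999, 0.049, 0.001]
wrist_force: [0.0, -2.1, 6.1]
grip_width: 28.0
```

Emit:
{"api": "move_arm", "payload": {"rows": [[[-0.8,0,-0.002,0,0],[-0.8,0,-0.002,0,0]]]}}

```text
time_s: 4.78
tool_pos: [543.3, -52.3, 106.2]
tcp_rot: [0.0, 0.999, 0.049, 0.001]
wrist_force: [-1.4, -1.7, 5.9]
grip_width: 28.1
```

Emit:
{"api": "move_arm", "payload": {"rows": [[[-0.8,0,-0.002,0,0],[-0.8,0,-0.002,0,0]]]}}

```text
time_s: 4.95
tool_pos: [542.9, -48.3, 106.2]
tcp_rot: [0.0, 0.999, 0.049, 0.001]
wrist_force: [0.3, -1.7, 6.3]
grip_width: 27.9
```

Emit:
{"api": "move_arm", "payload": {"rows": [[[-0.8,0,-0.002,0,0],[-0.8,0,-0.002,0,0]]]}}

```text
time_s: 5.12
tool_pos: [542.5, -44.3, 106.2]
tcp_rot: [0.0, 0.999, 0.049, 0.001]
wrist_force: [-1.6, -1.8, 6.1]
grip_width: 27.7
```

Emit:
{"api": "move_arm", "payload": {"rows": [[[-0.8,0,-0.002,0,0],[-0.8,0,-0.002,0,0]]]}}

```text
time_s: 5.28
tool_pos: [542.2, -40.3, 106.2]
tcp_rot: [0.0, 0.999, 0.049, 0.001]
wrist_force: [-0.0, -2.1, 5.3]
grip_width: 27.6
```

Emit:
{"api": "move_arm", "payload": {"rows": [[[-0.8,0,-0.002,0,0],[-0.8,0,-0.002,0,0]]]}}

```text
time_s: 5.45
tool_pos: [541.8, -36.4, 106.2]
tcp_rot: [0.0, 0.999, 0.049, 0.001]
wrist_force: [-2.1, -0.8, 5.7]
grip_width: 27.8
```

Emit:
{"api": "move_arm", "payload": {"rows": [[[-0.8,0,-0.002,0,0],[-0.8,0,-0.002,0,0]]]}}

```text
time_s: 5.62
tool_pos: [541.5, -33.2, 106.2]
tcp_rot: [0.001, 0.999, 0.05, 0.001]
wrist_force: [-0.7, -6.5, 5.0]
grip_width: 27.8
```

Emit:
{"api": "move_arm", "payload": {"rows": [[[-0.8,0,-0.002,0,0],[-0.8,0,-0.002,0,0]]]}}

```text
time_s: 5.78
tool_pos: [541.2, -30.5, 106.2]
tcp_rot: [0.002, 0.999, 0.05, 0.001]
wrist_force: [-0.3, -10.2, 5.3]
grip_width: 28.0
```

Emit:
{"api": "move_arm", "payload": {"rows": [[[-0.8,0,-0.002,0,0],[-0.8,0,-0.002,0,0]]]}}

```text
time_s: 5.95
tool_pos: [540.8, -26.5, 106.2]
tcp_rot: [0.002, 0.999, 0.05, 0.001]
wrist_force: [-0.0, -7.9, 4.5]
grip_width: 28.0
```

Emit:
{"api": "move_arm", "payload": {"rows": [[[-0.8,0,-0.002,0,0],[-0.8,0,-0.002,0,0]]]}}

```text
time_s: 6.12
tool_pos: [540.3, -21.9, 106.2]
tcp_rot: [0.002, 0.999, 0.049, 0.001]
wrist_force: [-0.4, -4.5, 5.0]
grip_width: 27.9
```

Emit:
{"api": "move_arm", "payload": {"rows": [[[-0.8,0,-0.002,0,0],[-0.8,0,-0.002,0,0]]]}}

```text
time_s: 6.28
tool_pos: [540.0, -17.8, 106.2]
tcp_rot: [0.002, 0.999, 0.05, 0.001]
wrist_force: [-0.5, -4.7, 6.7]
grip_width: 27.7
```

Emit:
{"api": "move_arm", "payload": {"rows": [[[-0.8,0,-0.002,0,0],[-0.8,0,-0.002,0,0]]]}}

```text
time_s: 6.45
tool_pos: [539.5, -13.8, 106.2]
tcp_rot: [0.002, 0.999, 0.05, 0.001]
wrist_force: [0.5, -6.3, 6.2]
grip_width: 28.0
```

Emit:
{"api": "move_arm", "payload": {"rows": [[[-0.8,0,-0.002,0,0],[-0.8,0,-0.002,0,0]]]}}

```text
time_s: 6.62
tool_pos: [539.1, -9.4, 106.2]
tcp_rot: [0.001, 0.999, 0.049, 0.001]
wrist_force: [-0.6, -4.3, 5.6]
grip_width: 28.2
```

Emit:
{"api": "move_arm", "payload": {"rows": [[[-0.8,0,-0.002,0,0],[-0.8,0,-0.002,0,0]]]}}

```text
time_s: 6.78
tool_pos: [538.6, -4.7, 106.2]
tcp_rot: [0.001, 0.999, 0.049, 0.001]
wrist_force: [0.0, -1.6, 6.2]
grip_width: 27.5
```

Emit:
{"api": "move_arm", "payload": {"rows": [[[-0.8,0,-0.002,0,0],[-0.8,0,-0.002,0,0]]]}}

```text
time_s: 6.95
tool_pos: [538.3, -0.6, 106.2]
tcp_rot: [0.001, 0.999, 0.049, 0.001]
wrist_force: [-0.9, -1.7, 5.5]
grip_width: 27.9
```

Emit:
{"api": "move_arm", "payload": {"rows": [[[-0.8,0,-0.002,0,0],[-0.8,0,-0.002,0,0]]]}}

```text
time_s: 7.12
tool_pos: [537.9, 3.3, 106.2]
tcp_rot: [0.001, 0.999, 0.049, 0.001]
wrist_force: [-0.9, -1.2, 5.7]
grip_width: 27.6
```

Emit:
{"api": "move_arm", "payload": {"rows": [[[-0.8,0,-0.0015,0,0],[-0.8,0,-0.001,0,0],[-0.8,0,-0.001,0,0]]]}}

```text
time_s: 7.37
tool_pos: [537.5, 6.9, 106.2]
tcp_rot: [0.001, 0.999, 0.049, 0.001]
wrist_force: [-0.7, -0.4, 6.1]
grip_width: 27.6
```

Emit:
{"api": "move_arm", "payload": {"rows": [[[-0.8,0,-0.001,0,0],[-0.8,0,-0.001,0,0],[-0.8,0,-0.001,0,0]]]}}

```text
time_s: 7.62
tool_pos: [537.2, 9.8, 106.2]
tcp_rot: [0.001, 0.999, 0.049, 0.001]
wrist_force: [-0.4, -2.4, 5.1]
grip_width: 27.6
```

Emit:
{"api": "move_arm", "payload": {"rows": [[[-0.8,0,-0.001,0,0],[-0.8,0,-0.001,0,0]]]}}

```text
time_s: 7.78
tool_pos: [537.1, 11.8, 106.2]
tcp_rot: [0.001, 0.999, 0.049, 0.001]
wrist_force: [0.1, -2.3, 5.1]
grip_width: 28.1
```

Emit:
{"api": "move_arm", "payload": {"rows": [[[-0.8,0,-0.0007,0,0],[-0.8,0,-0.0007,0,0]]]}}

```text
time_s: 7.95
tool_pos: [536.9, 13.2, 106.2]
tcp_rot: [0.001, 0.999, 0.049, 0.001]
wrist_force: [-0.7, -1.4, 5.8]
grip_width: 28.0
```

Emit:
{"api": "move_arm", "payload": {"rows": [[[-0.8,0,-0.0006,0,0],[-0.8,0,-0.0006,0,0]]]}}

```text
time_s: 8.12
tool_pos: [536.8, 14.4, 106.2]
tcp_rot: [0.001, 0.999, 0.049, 0.001]
wrist_force: [0.6, -1.2, 5.3]
grip_width: 27.6
```

Emit:
{"api": "move_arm", "payload": {"rows": [[[-0.8,0,-0.0006,0,0],[-0.8,0,-0.0006,0,0]]]}}

```text
time_s: 8.28
tool_pos: [536.7, 15.6, 106.2]
tcp_rot: [0.001, 0.999, 0.049, 0.001]
wrist_force: [-0.3, -2.5, 4.9]
grip_width: 27.7
```

Emit:
{"api": "move_arm", "payload": {"rows": [[[-0.8,0,-0.0006,0,0],[-0.8,0,-0.0006,0,0]]]}}

```text
time_s: 8.45
tool_pos: [536.6, 16.8, 106.2]
tcp_rot: [0.001, 0.999, 0.049, 0.001]
wrist_force: [-0.6, -1.8, 5.1]
grip_width: 27.8
```

Emit:
{"api": "move_arm", "payload": {"rows": [[[-0.8,0,-0.0006,0,0],[-0.8,0,-0.0006,0,0]]]}}

```text
time_s: 8.62
tool_pos: [536.4, 17.9, 106.2]
tcp_rot: [0.001, 0.999, 0.049, 0.001]
wrist_force: [-0.2, -2.0, 5.2]
grip_width: 28.3
```

Emit:
{"api": "move_arm", "payload": {"rows": [[[-0.8,0,-0.0005,0,0],[-0.8,0,-0.0005,0,0]]]}}

```text
time_s: 8.78
tool_pos: [536.4, 18.9, 106.2]
tcp_rot: [0.001, 0.999, 0.049, 0.001]
wrist_force: [-0.7, -1.1, 5.4]
grip_width: 27.9
```

Emit:
{"api": "move_arm", "payload": {"rows": [[[-0.8,0,-0.0005,0,0],[-0.8,0,-0.0005,0,0]]]}}

```text
time_s: 8.95
tool_pos: [536.3, 19.9, 106.2]
tcp_rot: [0.001, 0.999, 0.049, 0.001]
wrist_force: [0.3, -1.1, 5.4]
grip_width: 28.1
```

Emit:
{"api": "move_arm", "payload": {"rows": [[[-0.8,0,-0.0005,0,0],[-0.8,0,-0.0005,0,0]]]}}

```text
time_s: 9.12
tool_pos: [536.2, 20.9, 106.2]
tcp_rot: [0.001, 0.999, 0.049, 0.001]
wrist_force: [-0.2, -2.1, 5.4]
grip_width: 28.1
```

Emit:
{"api": "move_arm", "payload": {"rows": [[[-0.8,0,-0.0005,0,0],[-0.8,0,-0.0005,0,0]]]}}

```text
time_s: 9.28
tool_pos: [536.0, 21.9, 106.2]
tcp_rot: [0.001, 0.999, 0.049, 0.001]
wrist_force: [0.6, -1.2, 5.6]
grip_width: 27.7
```

Emit:
{"api": "move_arm", "payload": {"rows": [[[-0.8,0,-0.0005,0,0],[-0.8,0,-0.0005,0,0]]]}}

```text
time_s: 9.45
tool_pos: [535.9, 22.9, 106.2]
tcp_rot: [0.001, 0.999, 0.049, 0.001]
wrist_force: [-0.5, -1.0, 5.8]
grip_width: 27.9
```

Run:
```python
from h import *
im=read_camera("top")[220:350,215:510];cv2.imwrite("pics/t2.png",cv2.resize(im[:,:,::-1],None,fx=2.7,fy=2.7))
im=read_camera("scene")[180:290,140:440];cv2.imwrite("pics/s2.png",cv2.resize(im[:,:,::-1],None,fx=2.6,fy=2.6))
```

```text
(no output)
```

View pics/s2.png

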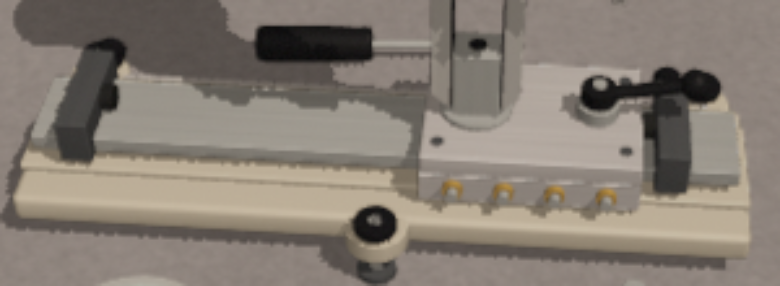

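The carriage's left end is within a few mm of the left buffer, whose face is at about (646,125) in the zoomed view. I'll keep creeping.

Emit:
{"api": "move_arm", "payload": {"rows": [[[-0.8,0,-0.0005,0,0],[-0.8,0,-0.0005,0,0]]]}}

```text
time_s: 9.72
tool_pos: [535.9, 23.2, 106.2]
tcp_rot: [0.001, 0.999, 0.05, 0.001]
wrist_force: [-0.1, -5.0, 4.8]
grip_width: 28.1
```

Emit:
{"api": "move_arm", "payload": {"rows": [[[-0.8,0,-0.0005,0,0],[-0.8,0,-0.0005,0,0]]]}}

```text
time_s: 9.88
tool_pos: [535.9, 23.3, 106.2]
tcp_rot: [0.002, 0.999, 0.05, 0.001]
wrist_force: [0.6, -7.9, 5.3]
grip_width: 27.9
```

Emit:
{"api": "move_arm", "payload": {"rows": [[[-0.8,0,-0.0005,0,0]]]}}

```text
time_s: 9.97
tool_pos: [535.9, 23.3, 106.2]
tcp_rot: [0.003, 0.999, 0.05, 0.001]
wrist_force: [-0.3, -10.7, 5.6]
grip_width: 27.9
```

Emit:
{"api": "move_arm", "payload": {"rows": [[[-0.8,0,-0.0005,0,0]]]}}

```text
time_s: 10.05
tool_pos: [535.9, 23.3, 106.2]
tcp_rot: [0.003, 0.999, 0.05, 0.001]
wrist_force: [0.7, -11.4, 3.8]
grip_width: 28.0
```

Emit:
{"api": "move_arm", "payload": {"rows": [[[-0.8,0,0.001,0,0],[-0.8,0,0.001,0,0],[-0.8,0,0.001,0,0],[-0.8,0,0.0015,0,0],[-0.8,0,0.0015,0,0],[-0.8,0,0.002,0,0]]]}}

```text
time_s: 10.55
tool_pos: [536.4, 18.7, 106.2]
tcp_rot: [-0.0, 0.999, 0.049, 0.001]
wrist_force: [0.4, 1.5, 5.9]
grip_width: 28.0
```

Emit:
{"api": "move_arm", "payload": {"rows": [[[-0.8,0,0.002,0,0],[-0.8,0,0.002,0,0]]]}}

```text
time_s: 10.72
tool_pos: [536.8, 14.7, 106.2]
tcp_rot: [-0.0, 0.999, 0.049, 0.001]
wrist_force: [0.8, 1.5, 5.3]
grip_width: 27.9
```

Emit:
{"api": "move_arm", "payload": {"rows": [[[-0.8,0,0.002,0,0],[-0.8,0,0.002,0,0]]]}}

```text
time_s: 10.88
tool_pos: [537.1, 10.7, 106.2]
tcp_rot: [-0.0, 0.999, 0.049, 0.001]
wrist_force: [-0.6, 1.5, 5.2]
grip_width: 28.3
```

Emit:
{"api": "move_arm", "payload": {"rows": [[[-0.8,0,0.002,0,0],[-0.8,0,0.002,0,0]]]}}

```text
time_s: 11.05
tool_pos: [537.5, 6.7, 106.2]
tcp_rot: [-0.0, 0.999, 0.049, 0.001]
wrist_force: [0.3, 1.8, 5.7]
grip_width: 27.8
```

Emit:
{"api": "move_arm", "payload": {"rows": [[[-0.8,0,0.0015,0,0],[-0.8,0,0.001,0,0],[-0.8,0,0.001,0,0]]]}}

```text
time_s: 11.3
tool_pos: [537.9, 3.2, 106.2]
tcp_rot: [-0.0, 0.999, 0.049, 0.001]
wrist_force: [0.6, 1.9, 4.8]
grip_width: 28.0
```

Slow now through the tight region.

Emit:
{"api": "move_arm", "payload": {"rows": [[[-0.8,0,0.001,0,0],[-0.8,0,0.001,0,0]]]}}

```text
time_s: 11.47
tool_pos: [538.1, 1.3, 106.2]
tcp_rot: [-0.0, 0.999, 0.049, 0.001]
wrist_force: [-0.7, 1.7, 5.8]
grip_width: 28.1
```

Emit:
{"api": "move_arm", "payload": {"rows": [[[-0.8,0,0.001,0,0],[-0.8,0,0.001,0,0]]]}}

```text
time_s: 11.63
tool_pos: [538.3, -0.8, 106.2]
tcp_rot: [-0.0, 0.999, 0.049, 0.001]
wrist_force: [-0.3, 1.3, 6.2]
grip_width: 27.7
```

Emit:
{"api": "move_arm", "payload": {"rows": [[[-0.8,0,0.001,0,0],[-0.8,0,0.001,0,0]]]}}

```text
time_s: 11.8
tool_pos: [538.4, -2.7, 106.2]
tcp_rot: [-0.0, 0.999, 0.049, 0.001]
wrist_force: [-1.1, 1.3, 6.7]
grip_width: 28.0
```

Emit:
{"api": "move_arm", "payload": {"rows": [[[-0.8,0,0.001,0,0],[-0.8,0,0.001,0,0]]]}}

```text
time_s: 11.97
tool_pos: [538.6, -4.7, 106.2]
tcp_rot: [-0.0, 0.999, 0.049, 0.001]
wrist_force: [-1.1, 0.9, 5.7]
grip_width: 28.1
```

Emit:
{"api": "move_arm", "payload": {"rows": [[[-0.8,0,0.001,0,0],[-0.8,0,0.001,0,0]]]}}

```text
time_s: 12.13
tool_pos: [538.8, -6.1, 106.2]
tcp_rot: [-0.001, 0.999, 0.049, 0.001]
wrist_force: [-0.9, 4.6, 6.5]
grip_width: 28.1
```

Emit:
{"api": "move_arm", "payload": {"rows": [[[-0.8,0,0.001,0,0],[-0.8,0,0.001,0,0]]]}}

```text
time_s: 12.3
tool_pos: [538.9, -7.4, 106.1]
tcp_rot: [-0.001, 0.999, 0.049, 0.001]
wrist_force: [-0.4, 6.7, 5.9]
grip_width: 27.8
```

Emit:
{"api": "move_arm", "payload": {"rows": [[[-0.8,0,0.001,0,0],[-0.8,0,0.001,0,0]]]}}

```text
time_s: 12.47
tool_pos: [539.0, -8.7, 106.1]
tcp_rot: [-0.002, 0.999, 0.049, 0.001]
wrist_force: [-0.6, 9.3, 6.6]
grip_width: 27.6
```

Emit:
{"api": "move_arm", "payload": {"rows": [[[-0.8,0,0.001,0,0],[-0.8,0,0.001,0,0]]]}}

```text
time_s: 12.63
tool_pos: [539.2, -10.3, 106.1]
tcp_rot: [-0.002, 0.999, 0.049, 0.001]
wrist_force: [-0.9, 7.8, 6.4]
grip_width: 27.7
```

Emit:
{"api": "move_arm", "payload": {"rows": [[[-0.8,0,0.001,0,0],[-0.8,0,0.001,0,0]]]}}

```text
time_s: 12.8
tool_pos: [539.5, -13.5, 106.1]
tcp_rot: [-0.001, 0.999, 0.049, 0.001]
wrist_force: [0.1, 3.6, 5.1]
grip_width: 27.6
```

Emit:
{"api": "move_arm", "payload": {"rows": [[[-0.8,0,0.001,0,0],[-0.8,0,0.001,0,0]]]}}

```text
time_s: 12.97
tool_pos: [539.8, -15.8, 106.2]
tcp_rot: [-0.001, 0.999, 0.049, 0.001]
wrist_force: [0.8, 3.3, 4.5]
grip_width: 27.9
```

Emit:
{"api": "move_arm", "payload": {"rows": [[[-0.8,0,0.001,0,0],[-0.8,0,0.001,0,0]]]}}

```text
time_s: 13.13
tool_pos: [539.9, -17.8, 106.1]
tcp_rot: [-0.001, 0.999, 0.049, 0.001]
wrist_force: [-0.1, 4.0, 5.3]
grip_width: 27.8
```

Emit:
{"api": "move_arm", "payload": {"rows": [[[-0.8,0,0.001,0,0],[-0.8,0,0.001,0,0]]]}}

```text
time_s: 13.3
tool_pos: [540.2, -19.8, 106.1]
tcp_rot: [-0.001, 0.999, 0.049, 0.001]
wrist_force: [0.9, 4.1, 5.4]
grip_width: 27.7
```

Emit:
{"api": "move_arm", "payload": {"rows": [[[-0.8,0,0.001,0,0],[-0.8,0,0.001,0,0]]]}}

```text
time_s: 13.47
tool_pos: [540.3, -21.8, 106.1]
tcp_rot: [-0.001, 0.999, 0.049, 0.001]
wrist_force: [-0.5, 4.0, 5.9]
grip_width: 27.7
```

Emit:
{"api": "move_arm", "payload": {"rows": [[[-0.8,0,0.001,0,0],[-0.8,0,0.001,0,0]]]}}

```text
time_s: 13.63
tool_pos: [540.5, -23.8, 106.1]
tcp_rot: [-0.001, 0.999, 0.049, 0.001]
wrist_force: [-0.2, 3.6, 6.5]
grip_width: 28.0
```

Emit:
{"api": "move_arm", "payload": {"rows": [[[-0.8,0,0.001,0,0],[-0.8,0,0.001,0,0]]]}}

```text
time_s: 13.8
tool_pos: [540.7, -25.8, 106.1]
tcp_rot: [-0.001, 0.999, 0.049, 0.001]
wrist_force: [-0.1, 3.5, 5.4]
grip_width: 28.1
```

Emit:
{"api": "move_arm", "payload": {"rows": [[[-0.8,0,0.001,0,0],[-0.8,0,0.001,0,0]]]}}

```text
time_s: 13.97
tool_pos: [540.9, -27.9, 106.1]
tcp_rot: [-0.001, 0.999, 0.049, 0.001]
wrist_force: [-0.2, 2.6, 6.9]
grip_width: 27.5
```

Emit:
{"api": "move_arm", "payload": {"rows": [[[-0.8,0,0.001,0,0],[-0.8,0,0.001,0,0]]]}}

```text
time_s: 14.13
tool_pos: [541.1, -30.2, 106.2]
tcp_rot: [-0.0, 0.999, 0.049, 0.001]
wrist_force: [0.9, 0.9, 6.0]
grip_width: 27.8
```

Emit:
{"api": "move_arm", "payload": {"rows": [[[-0.8,0,0.001,0,0],[-0.8,0,0.001,0,0]]]}}

```text
time_s: 14.3
tool_pos: [541.4, -32.5, 106.1]
tcp_rot: [-0.0, 0.999, 0.049, 0.001]
wrist_force: [-1.1, -0.3, 6.4]
grip_width: 27.8
```

Emit:
{"api": "move_arm", "payload": {"rows": [[[-0.8,0,0.001,0,0],[-0.8,0,0.001,0,0]]]}}

```text
time_s: 14.47
tool_pos: [541.6, -34.4, 106.1]
tcp_rot: [-0.0, 0.999, 0.049, 0.001]
wrist_force: [-0.5, 0.7, 5.2]
grip_width: 28.1
```

Emit:
{"api": "move_arm", "payload": {"rows": [[[-0.8,0,0.001,0,0],[-0.8,0,0.001,0,0]]]}}

```text
time_s: 14.63
tool_pos: [541.7, -36.3, 106.1]
tcp_rot: [-0.0, 0.999, 0.049, 0.001]
wrist_force: [-0.2, 1.9, 4.8]
grip_width: 28.0
```

Emit:
{"api": "move_arm", "payload": {"rows": [[[-0.8,0,0.001,0,0],[-0.8,0,0.001,0,0]]]}}

```text
time_s: 14.8
tool_pos: [541.9, -38.4, 106.1]
tcp_rot: [-0.0, 0.999, 0.049, 0.001]
wrist_force: [-0.1, 1.1, 5.7]
grip_width: 27.7
```

Emit:
{"api": "move_arm", "payload": {"rows": [[[-0.8,0,0.001,0,0],[-0.8,0,0.001,0,0]]]}}

```text
time_s: 14.97
tool_pos: [542.1, -40.3, 106.1]
tcp_rot: [-0.0, 0.999, 0.049, 0.001]
wrist_force: [-0.2, 1.4, 5.6]
grip_width: 27.7
```

Emit:
{"api": "move_arm", "payload": {"rows": [[[-0.8,0,0.0015,0,0],[-0.8,0,0.002,0,0],[-0.8,0,0.002,0,0]]]}}

```text
time_s: 15.22
tool_pos: [542.6, -45.8, 106.1]
tcp_rot: [-0.0, 0.999, 0.049, 0.001]
wrist_force: [-0.2, 0.9, 5.4]
grip_width: 28.1
```

Emit:
{"api": "move_arm", "payload": {"rows": [[[-0.8,0,0.002,0,0],[-0.8,0,0.002,0,0],[-0.8,0,0.002,0,0]]]}}

```text
time_s: 15.47
tool_pos: [543.3, -51.8, 106.1]
tcp_rot: [-0.0, 0.999, 0.049, 0.001]
wrist_force: [-0.2, 2.0, 5.3]
grip_width: 27.7
```

Emit:
{"api": "move_arm", "payload": {"rows": [[[-0.8,0,0.002,0,0],[-0.8,0,0.002,0,0],[-0.8,0,0.002,0,0]]]}}

```text
time_s: 15.72
tool_pos: [543.8, -57.8, 106.1]
tcp_rot: [-0.0, 0.999, 0.049, 0.001]
wrist_force: [-1.1, 1.5, 5.4]
grip_width: 28.0
```

Emit:
{"api": "move_arm", "payload": {"rows": [[[-0.8,0,0.002,0,0],[-0.8,0,0.002,0,0],[-0.8,0,0.002,0,0]]]}}

```text
time_s: 15.97
tool_pos: [544.4, -63.7, 106.1]
tcp_rot: [-0.0, 0.999, 0.049, 0.001]
wrist_force: [-0.1, 0.9, 5.1]
grip_width: 28.0
```

Emit:
{"api": "move_arm", "payload": {"rows": [[[-0.8,0,0.002,0,0],[-0.8,0,0.0015,0,0],[-0.8,0,0.001,0,0]]]}}

```text
time_s: 16.22
tool_pos: [544.9, -68.3, 106.1]
tcp_rot: [-0.0, 0.999, 0.049, 0.001]
wrist_force: [0.0, 1.3, 6.3]
grip_width: 27.8
```

Emit:
{"api": "move_arm", "payload": {"rows": [[[-0.8,0,0.001,0,0],[-0.8,0,0.001,0,0]]]}}

```text
time_s: 16.38
tool_pos: [545.0, -70.2, 106.1]
tcp_rot: [-0.0, 0.999, 0.049, 0.001]
wrist_force: [0.1, 1.3, 5.7]
grip_width: 28.0
```

Emit:
{"api": "move_arm", "payload": {"rows": [[[-0.8,0,0.001,0,0],[-0.8,0,0.001,0,0]]]}}

```text
time_s: 16.55
tool_pos: [545.3, -72.2, 106.1]
tcp_rot: [-0.0, 0.999, 0.049, 0.001]
wrist_force: [-0.6, 1.5, 5.3]
grip_width: 28.1
```

Emit:
{"api": "move_arm", "payload": {"rows": [[[-0.8,0,0.001,0,0],[-0.8,0,0.001,0,0]]]}}

```text
time_s: 16.72
tool_pos: [545.4, -74.2, 106.1]
tcp_rot: [-0.0, 0.999, 0.049, 0.001]
wrist_force: [0.0, 2.2, 5.8]
grip_width: 28.0
```

Emit:
{"api": "move_arm", "payload": {"rows": [[[-0.8,0,0.001,0,0],[-0.8,0,0.001,0,0]]]}}

```text
time_s: 16.88
tool_pos: [545.6, -76.1, 106.1]
tcp_rot: [-0.0, 0.999, 0.049, 0.001]
wrist_force: [-0.1, 1.9, 5.0]
grip_width: 27.6
```

Emit:
{"api": "move_arm", "payload": {"rows": [[[-0.8,0,0.001,0,0],[-0.8,0,0.001,0,0]]]}}

```text
time_s: 17.05
tool_pos: [545.8, -78.1, 106.1]
tcp_rot: [-0.0, 0.999, 0.049, 0.001]
wrist_force: [-0.7, 1.3, 4.5]
grip_width: 27.9
```

Emit:
{"api": "move_arm", "payload": {"rows": [[[-0.8,0,0.001,0,0],[-0.8,0,0.001,0,0]]]}}

```text
time_s: 17.22
tool_pos: [546.0, -80.2, 106.1]
tcp_rot: [-0.0, 0.999, 0.049, 0.001]
wrist_force: [-1.1, 1.3, 5.8]
grip_width: 27.8
```

Emit:
{"api": "move_arm", "payload": {"rows": [[[-0.8,0,0.001,0,0],[-0.8,0,0.001,0,0]]]}}

```text
time_s: 17.38
tool_pos: [546.2, -82.1, 106.1]
tcp_rot: [-0.0, 0.999, 0.049, 0.001]
wrist_force: [-1.0, 2.3, 4.5]
grip_width: 27.6
```

Emit:
{"api": "move_arm", "payload": {"rows": [[[-0.8,0,0.001,0,0],[-0.8,0,0.001,0,0]]]}}

```text
time_s: 17.55
tool_pos: [546.4, -84.1, 106.1]
tcp_rot: [-0.0, 0.999, 0.049, 0.001]
wrist_force: [-0.4, 1.2, 5.6]
grip_width: 27.7
```

Emit:
{"api": "move_arm", "payload": {"rows": [[[-0.8,0,0.001,0,0],[-0.8,0,0.001,0,0]]]}}

```text
time_s: 17.72
tool_pos: [546.6, -86.1, 106.1]
tcp_rot: [-0.0, 0.999, 0.049, 0.001]
wrist_force: [-1.6, 2.1, 5.5]
grip_width: 27.5
```

Emit:
{"api": "move_arm", "payload": {"rows": [[[-0.8,0,0.001,0,0],[-0.8,0,0.001,0,0]]]}}

```text
time_s: 17.88
tool_pos: [546.8, -88.1, 106.1]
tcp_rot: [-0.0, 0.999, 0.049, 0.001]
wrist_force: [-0.4, 1.3, 5.3]
grip_width: 27.7
```

Emit:
{"api": "move_arm", "payload": {"rows": [[[-0.8,0,0.001,0,0],[-0.8,0,0.001,0,0]]]}}

```text
time_s: 18.05
tool_pos: [547.0, -90.1, 106.1]
tcp_rot: [-0.0, 0.999, 0.049, 0.001]
wrist_force: [-0.6, 1.7, 5.4]
grip_width: 27.7
```

Emit:
{"api": "move_arm", "payload": {"rows": [[[-0.8,0,0.001,0,0],[-0.8,0,0.001,0,0]]]}}

```text
time_s: 18.22
tool_pos: [547.2, -92.0, 106.1]
tcp_rot: [-0.0, 0.999, 0.049, 0.001]
wrist_force: [-1.0, 1.7, 6.1]
grip_width: 27.8
```

Emit:
{"api": "move_arm", "payload": {"rows": [[[-0.8,0,0.001,0,0],[-0.8,0,0.001,0,0]]]}}

```text
time_s: 18.38
tool_pos: [547.3, -93.7, 106.1]
tcp_rot: [-0.001, 0.999, 0.049, 0.001]
wrist_force: [-0.3, 2.5, 6.6]
grip_width: 28.0
```

Emit:
{"api": "move_arm", "payload": {"rows": [[[-0.8,0,0.001,0,0],[-0.8,0,0.001,0,0]]]}}

```text
time_s: 18.55
tool_pos: [547.5, -95.5, 106.1]
tcp_rot: [-0.001, 0.999, 0.049, 0.001]
wrist_force: [-0.7, 2.8, 5.9]
grip_width: 27.7
```

Emit:
{"api": "move_arm", "payload": {"rows": [[[-0.8,0,0.001,0,0],[-0.8,0,0.001,0,0]]]}}

```text
time_s: 18.72
tool_pos: [547.7, -97.5, 106.1]
tcp_rot: [-0.001, 0.999, 0.049, 0.001]
wrist_force: [-0.7, 2.6, 5.6]
grip_width: 27.6
```

Emit:
{"api": "move_arm", "payload": {"rows": [[[-0.8,0,0.001,0,0],[-0.8,0,0.001,0,0]]]}}

```text
time_s: 18.88
tool_pos: [547.9, -99.5, 106.1]
tcp_rot: [-0.001, 0.999, 0.049, 0.001]
wrist_force: [0.8, 3.2, 6.4]
grip_width: 27.9
```

Emit:
{"api": "move_arm", "payload": {"rows": [[[-0.8,0,0.001,0,0],[-0.8,0,0.001,0,0]]]}}

```text
time_s: 19.05
tool_pos: [548.1, -101.5, 106.1]
tcp_rot: [-0.001, 0.999, 0.049, 0.001]
wrist_force: [-0.8, 3.4, 6.0]
grip_width: 27.7
```

Emit:
{"api": "move_arm", "payload": {"rows": [[[-0.8,0,0.001,0,0],[-0.8,0,0.001,0,0]]]}}

```text
time_s: 19.22
tool_pos: [548.3, -103.5, 106.1]
tcp_rot: [-0.001, 0.999, 0.049, 0.001]
wrist_force: [-0.0, 3.4, 5.2]
grip_width: 27.9
```

Emit:
{"api": "move_arm", "payload": {"rows": [[[-0.8,0,0.001,0,0],[-0.8,0,0.001,0,0]]]}}

```text
time_s: 19.38
tool_pos: [548.5, -105.5, 106.2]
tcp_rot: [-0.001, 0.999, 0.049, 0.001]
wrist_force: [-0.9, 4.0, 6.5]
grip_width: 27.7
```

Emit:
{"api": "move_arm", "payload": {"rows": [[[-0.8,0,0.001,0,0],[-0.8,0,0.001,0,0]]]}}

```text
time_s: 19.55
tool_pos: [548.7, -107.5, 106.1]
tcp_rot: [-0.001, 0.999, 0.049, 0.001]
wrist_force: [-0.7, 2.9, 6.7]
grip_width: 28.1
```

Emit:
{"api": "move_arm", "payload": {"rows": [[[-0.8,0,0.001,0,0],[-0.8,0,0.001,0,0]]]}}

```text
time_s: 19.72
tool_pos: [548.9, -109.5, 106.1]
tcp_rot: [-0.001, 0.999, 0.049, 0.001]
wrist_force: [-0.7, 2.4, 6.0]
grip_width: 28.2
```

Emit:
{"api": "move_arm", "payload": {"rows": [[[-0.8,0,0.001,0,0],[-0.8,0,0.001,0,0]]]}}

```text
time_s: 19.88
tool_pos: [549.1, -111.7, 106.1]
tcp_rot: [-0.0, 0.999, 0.049, 0.001]
wrist_force: [-1.0, 2.2, 6.0]
grip_width: 28.0
```

Emit:
{"api": "move_arm", "payload": {"rows": [[[-0.8,0,0.001,0,0],[-0.8,0,0.001,0,0]]]}}

```text
time_s: 20.05
tool_pos: [549.3, -113.9, 106.1]
tcp_rot: [-0.0, 0.999, 0.049, 0.001]
wrist_force: [-0.1, 1.3, 5.9]
grip_width: 27.9
```

Emit:
{"api": "move_arm", "payload": {"rows": [[[-0.8,0,0.001,0,0],[-0.8,0,0.001,0,0]]]}}

```text
time_s: 20.22
tool_pos: [549.5, -115.9, 106.1]
tcp_rot: [-0.0, 0.999, 0.049, 0.001]
wrist_force: [-0.7, 1.1, 5.5]
grip_width: 27.8
```

Emit:
{"api": "move_arm", "payload": {"rows": [[[-0.8,0,0.001,0,0],[-0.8,0,0.001,0,0]]]}}

```text
time_s: 20.38
tool_pos: [549.7, -117.9, 106.1]
tcp_rot: [-0.0, 0.999, 0.049, 0.001]
wrist_force: [-0.8, 2.0, 5.0]
grip_width: 27.8
```

Emit:
{"api": "move_arm", "payload": {"rows": [[[-0.8,0,0.001,0,0],[-0.8,0,0.001,0,0]]]}}

```text
time_s: 20.55
tool_pos: [549.9, -119.9, 106.1]
tcp_rot: [-0.0, 0.999, 0.049, 0.001]
wrist_force: [-1.0, 1.2, 5.6]
grip_width: 27.9
```

Emit:
{"api": "move_arm", "payload": {"rows": [[[-0.8,0,0.001,0,0],[-0.8,0,0.001,0,0]]]}}

```text
time_s: 20.72
tool_pos: [550.1, -121.9, 106.1]
tcp_rot: [-0.0, 0.999, 0.049, 0.001]
wrist_force: [-1.3, 1.5, 6.7]
grip_width: 27.7
```

Emit:
{"api": "move_arm", "payload": {"rows": [[[-0.8,0,0.001,0,0],[-0.8,0,0.001,0,0]]]}}

```text
time_s: 20.88
tool_pos: [550.3, -123.9, 106.1]
tcp_rot: [-0.0, 0.999, 0.049, 0.001]
wrist_force: [-0.8, 1.5, 4.7]
grip_width: 27.9
```

Emit:
{"api": "move_arm", "payload": {"rows": [[[-0.8,0,0.001,0,0],[-0.8,0,0.001,0,0]]]}}

```text
time_s: 21.05
tool_pos: [550.5, -125.9, 106.1]
tcp_rot: [-0.0, 0.999, 0.049, 0.001]
wrist_force: [-1.2, 2.2, 5.4]
grip_width: 27.7
```

Emit:
{"api": "move_arm", "payload": {"rows": [[[-0.8,0,0.001,0,0],[-0.8,0,0.001,0,0]]]}}

```text
time_s: 21.22
tool_pos: [550.7, -127.9, 106.1]
tcp_rot: [-0.0, 0.999, 0.049, 0.001]
wrist_force: [-0.5, 1.8, 6.1]
grip_width: 28.1
```

Emit:
{"api": "move_arm", "payload": {"rows": [[[-0.8,0,0.001,0,0],[-0.8,0,0.001,0,0]]]}}

```text
time_s: 21.38
tool_pos: [550.9, -129.9, 106.1]
tcp_rot: [-0.0, 0.999, 0.049, 0.001]
wrist_force: [-0.8, 1.9, 5.7]
grip_width: 27.6
```

Emit:
{"api": "move_arm", "payload": {"rows": [[[-0.8,0,0.001,0,0],[-0.8,0,0.001,0,0]]]}}

```text
time_s: 21.55
tool_pos: [551.1, -131.9, 106.1]
tcp_rot: [-0.0, 0.999, 0.049, 0.001]
wrist_force: [-0.4, 1.6, 5.2]
grip_width: 28.1
```

Emit:
{"api": "move_arm", "payload": {"rows": [[[-0.8,0,0.001,0,0],[-0.8,0,0.001,0,0]]]}}

```text
time_s: 21.72
tool_pos: [551.3, -133.9, 106.2]
tcp_rot: [-0.0, 0.999, 0.049, 0.001]
wrist_force: [-0.5, 1.0, 6.4]
grip_width: 27.7
```

Emit:
{"api": "move_arm", "payload": {"rows": [[[-0.8,0,0.001,0,0],[-0.8,0,0.001,0,0]]]}}

```text
time_s: 21.88
tool_pos: [551.5, -135.9, 106.1]
tcp_rot: [-0.0, 0.999, 0.049, 0.001]
wrist_force: [-0.2, 2.0, 5.4]
grip_width: 28.0
```

Emit:
{"api": "move_arm", "payload": {"rows": [[[-0.8,0,0.001,0,0],[-0.8,0,0.001,0,0]]]}}

```text
time_s: 22.05
tool_pos: [551.7, -137.8, 106.1]
tcp_rot: [-0.0, 0.999, 0.049, 0.001]
wrist_force: [-0.5, 1.9, 5.6]
grip_width: 27.8
```

Emit:
{"api": "move_arm", "payload": {"rows": [[[-0.8,0,0.001,0,0],[-0.8,0,0.001,0,0]]]}}

```text
time_s: 22.22
tool_pos: [551.8, -139.8, 106.1]
tcp_rot: [-0.0, 0.999, 0.049, 0.0]
wrist_force: [-0.6, 1.3, 5.2]
grip_width: 27.6
```

Emit:
{"api": "move_arm", "payload": {"rows": [[[-0.8,0,0.001,0,0],[-0.8,0,0.001,0,0]]]}}

```text
time_s: 22.38
tool_pos: [552.0, -141.8, 106.1]
tcp_rot: [-0.0, 0.999, 0.049, 0.001]
wrist_force: [-0.3, 1.4, 5.9]
grip_width: 28.0
```

Emit:
{"api": "move_arm", "payload": {"rows": [[[-0.8,0,0.001,0,0],[-0.8,0,0.001,0,0]]]}}

```text
time_s: 22.55
tool_pos: [552.2, -143.8, 106.1]
tcp_rot: [-0.0, 0.999, 0.049, 0.001]
wrist_force: [-0.6, 1.1, 5.9]
grip_width: 27.9
```

Emit:
{"api": "move_arm", "payload": {"rows": [[[-0.8,0,0.001,0,0],[-0.8,0,0.001,0,0]]]}}

```text
time_s: 22.72
tool_pos: [552.4, -145.8, 106.1]
tcp_rot: [-0.0, 0.999, 0.049, 0.001]
wrist_force: [-0.2, 0.4, 6.3]
grip_width: 27.9
```

Emit:
{"api": "move_arm", "payload": {"rows": [[[-0.8,0,0.001,0,0],[-0.8,0,0.001,0,0]]]}}

```text
time_s: 22.88
tool_pos: [552.6, -147.8, 106.1]
tcp_rot: [-0.0, 0.999, 0.049, 0.0]
wrist_force: [-0.9, 2.1, 5.9]
grip_width: 27.7
```

Emit:
{"api": "move_arm", "payload": {"rows": [[[-0.8,0,0.001,0,0],[-0.8,0,0.001,0,0],[-0.8,0,0.0008,0,0]]]}}

```text
time_s: 23.13
tool_pos: [552.9, -150.6, 106.1]
tcp_rot: [-0.0, 0.999, 0.049, 0.001]
wrist_force: [-0.8, 1.2, 5.6]
grip_width: 27.4
```

Emit:
{"api": "move_arm", "payload": {"rows": [[[-0.8,0,0.0006,0,0],[-0.8,0,0.0005,0,0]]]}}

```text
time_s: 23.3
tool_pos: [553.0, -151.7, 106.1]
tcp_rot: [-0.0, 0.999, 0.049, 0.001]
wrist_force: [-0.3, 1.3, 5.2]
grip_width: 27.6
```

Run:
```python
from h import *
im=read_camera("wrist");cv2.imwrite("pics/w3.png",im[:,:,::-1])
im=read_camera("scene")[180:290,140:440];cv2.imwrite("pics/s3.png",cv2.resize(im[:,:,::-1],None,fx=2.6,fy=2.6))
print(monitor.observe()["tool_pos"])
```

```text
[ 553.01474395 -151.78161922  106.14698568]
```

View pics/w3.png

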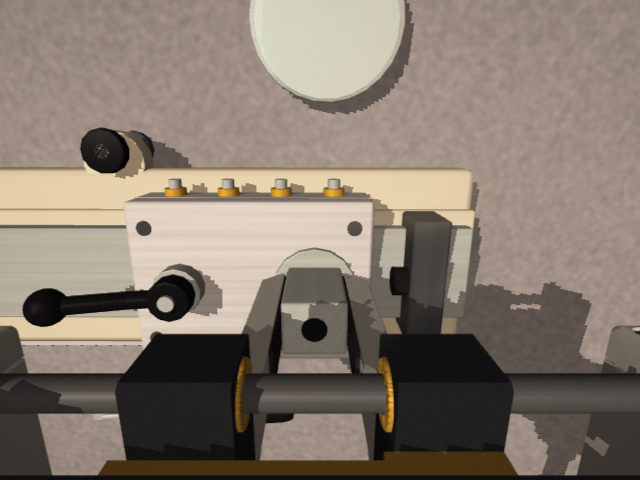

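View pics/s3.png

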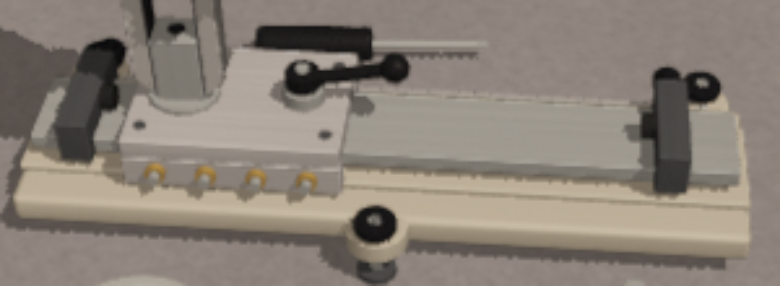

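The fingers hold the stub symmetrically. The gap to the right buffer is about 17 px (373 to 390), roughly 9 mm. I'll creep in.

Emit:
{"api": "move_arm", "payload": {"rows": [[[-0.8,0,0.001,0,0],[-0.8,0,0.001,0,0],[-0.8,0,0.001,0,0],[-0.8,0,0.0005,0,0]]]}}

```text
time_s: 23.73
tool_pos: [553.4, -155.2, 106.1]
tcp_rot: [-0.0, 0.999, 0.049, 0.001]
wrist_force: [-0.4, 1.6, 6.1]
grip_width: 28.1
```

Emit:
{"api": "move_arm", "payload": {"rows": [[[-0.8,0,0.0005,0,0],[-0.8,0,0.0005,0,0],[-0.8,0,0.0005,0,0]]]}}

```text
time_s: 23.98
tool_pos: [553.5, -156.6, 106.1]
tcp_rot: [-0.0, 0.999, 0.049, 0.001]
wrist_force: [-0.9, 2.3, 5.9]
grip_width: 27.9
```

Emit:
{"api": "move_arm", "payload": {"rows": [[[-0.8,0,0.0005,0,0],[-0.8,0,0.0005,0,0]]]}}

```text
time_s: 24.15
tool_pos: [553.6, -157.6, 106.1]
tcp_rot: [-0.0, 0.999, 0.049, 0.001]
wrist_force: [-0.8, 0.5, 5.0]
grip_width: 27.9
```

Emit:
{"api": "move_arm", "payload": {"rows": [[[-0.8,0,0.0005,0,0],[-0.8,0,0.0005,0,0]]]}}

```text
time_s: 24.32
tool_pos: [553.7, -158.6, 106.1]
tcp_rot: [-0.0, 0.999, 0.049, 0.001]
wrist_force: [-1.2, 1.3, 5.3]
grip_width: 28.2
```

Emit:
{"api": "move_arm", "payload": {"rows": [[[-0.8,0,0.0005,0,0],[-0.8,0,0.0005,0,0]]]}}

```text
time_s: 24.48
tool_pos: [553.8, -159.6, 106.1]
tcp_rot: [-0.0, 0.999, 0.049, 0.001]
wrist_force: [-0.1, 1.3, 5.9]
grip_width: 28.0
```

Emit:
{"api": "move_arm", "payload": {"rows": [[[-0.8,0,0.0005,0,0],[-0.8,0,0.0005,0,0]]]}}

```text
time_s: 24.65
tool_pos: [553.9, -160.6, 106.1]
tcp_rot: [-0.0, 0.999, 0.049, 0.001]
wrist_force: [-0.2, 2.0, 6.2]
grip_width: 27.8
```

Emit:
{"api": "move_arm", "payload": {"rows": [[[-0.8,0,0.0005,0,0],[-0.8,0,0.0005,0,0]]]}}

```text
time_s: 24.82
tool_pos: [554.0, -161.6, 106.1]
tcp_rot: [-0.0, 0.999, 0.049, 0.001]
wrist_force: [-1.0, 1.1, 6.6]
grip_width: 28.1
```

Emit:
{"api": "move_arm", "payload": {"rows": [[[-0.8,0,0.0005,0,0],[-0.8,0,0.0005,0,0]]]}}

```text
time_s: 24.98
tool_pos: [554.1, -162.6, 106.1]
tcp_rot: [-0.0, 0.999, 0.049, 0.001]
wrist_force: [-0.2, 0.8, 5.5]
grip_width: 28.0
```

Emit:
{"api": "move_arm", "payload": {"rows": [[[-0.8,0,0.0005,0,0],[-0.8,0,0.0005,0,0]]]}}

```text
time_s: 25.15
tool_pos: [554.2, -163.6, 106.2]
tcp_rot: [-0.0, 0.999, 0.049, 0.001]
wrist_force: [-1.7, 1.7, 6.1]
grip_width: 28.1
```

Emit:
{"api": "move_arm", "payload": {"rows": [[[-0.8,0,0.0005,0,0],[-0.8,0,0.0005,0,0]]]}}

```text
time_s: 25.32
tool_pos: [554.3, -164.5, 106.1]
tcp_rot: [-0.0, 0.999, 0.049, 0.0]
wrist_force: [-0.1, 3.3, 6.7]
grip_width: 27.5
```

Emit:
{"api": "move_arm", "payload": {"rows": [[[-0.8,0,0.0005,0,0],[-0.8,0,0.0005,0,0]]]}}

```text
time_s: 25.48
tool_pos: [554.3, -164.5, 106.1]
tcp_rot: [-0.001, 0.999, 0.049, 0.0]
wrist_force: [-0.2, 6.7, 6.4]
grip_width: 27.9
```

Emit:
{"api": "move_arm", "payload": {"rows": [[[-0.8,0,0.0005,0,0]]]}}

```text
time_s: 25.57
tool_pos: [554.2, -164.5, 106.1]
tcp_rot: [-0.002, 0.999, 0.049, 0.0]
wrist_force: [-0.8, 7.2, 7.3]
grip_width: 27.7
```

Emit:
{"api": "move_arm", "payload": {"rows": [[[-0.8,0,0.0005,0,0]]]}}

```text
time_s: 25.65
tool_pos: [554.3, -164.6, 106.1]
tcp_rot: [-0.002, 0.999, 0.049, 0.0]
wrist_force: [-0.6, 9.4, 8.0]
grip_width: 28.1
```

Emit:
{"api": "move_arm", "payload": {"rows": [[[-0.8,0,-0.001,0,0],[-0.8,0,-0.001,0,0],[-0.8,0,-0.001,0,0],[-0.8,0,-0.002,0,0],[-0.8,0,-0.002,0,0],[-0.8,0,-0.002,0,0],[-0.8,0,-0.002,0,0],[-0.8,0,-0.002,0,0],[-0.8,0,-0.002,0,0],[-0.8,0,-0.002,0,0]]]}}

```text
time_s: 26.48
tool_pos: [552.9, -150.5, 106.1]
tcp_rot: [0.0, 0.999, 0.049, 0.001]
wrist_force: [0.1, -1.7, 5.2]
grip_width: 27.7
```

Emit:
{"api": "move_arm", "payload": {"rows": [[[-0.8,0,-0.002,0,0],[-0.8,0,-0.002,0,0],[-0.8,0,-0.002,0,0],[-0.8,0,-0.002,0,0],[-0.8,0,-0.002,0,0],[-0.8,0,-0.002,0,0],[-0.8,0,-0.002,0,0],[-0.8,0,-0.002,0,0],[-0.8,0,-0.002,0,0],[-0.8,0,-0.002,0,0]]]}}

```text
time_s: 27.32
tool_pos: [551.0, -130.6, 106.1]
tcp_rot: [0.0, 0.999, 0.049, 0.001]
wrist_force: [0.3, -0.5, 5.7]
grip_width: 27.8
```

Emit:
{"api": "move_arm", "payload": {"rows": [[[-0.8,0,-0.002,0,0],[-0.8,0,-0.002,0,0],[-0.8,0,-0.002,0,0],[-0.8,0,-0.002,0,0]]]}}

```text
time_s: 27.65
tool_pos: [550.2, -122.6, 106.1]
tcp_rot: [0.0, 0.999, 0.049, 0.001]
wrist_force: [-0.6, -2.0, 6.1]
grip_width: 27.6
```

Emit:
{"api": "move_arm", "payload": {"rows": [[[-0.8,0,-0.002,0,0],[-0.8,0,-0.002,0,0]]]}}

```text
time_s: 27.82
tool_pos: [549.8, -118.7, 106.2]
tcp_rot: [0.0, 0.999, 0.049, 0.001]
wrist_force: [-0.9, -1.8, 4.5]
grip_width: 28.0
```

Emit:
{"api": "move_arm", "payload": {"rows": [[[-0.8,0,-0.002,0,0],[-0.8,0,-0.002,0,0]]]}}

```text
time_s: 27.98
tool_pos: [549.4, -114.7, 106.1]
tcp_rot: [0.0, 0.999, 0.049, 0.001]
wrist_force: [-0.7, -2.3, 5.4]
grip_width: 27.8
```

Emit:
{"api": "move_arm", "payload": {"rows": [[[-0.8,0,-0.002,0,0],[-0.8,0,-0.002,0,0]]]}}

```text
time_s: 28.15
tool_pos: [549.1, -111.1, 106.1]
tcp_rot: [0.001, 0.999, 0.049, 0.001]
wrist_force: [-0.5, -3.0, 4.9]
grip_width: 28.2
```

Emit:
{"api": "move_arm", "payload": {"rows": [[[-0.8,0,-0.002,0,0],[-0.8,0,-0.002,0,0]]]}}

```text
time_s: 28.32
tool_pos: [548.7, -107.3, 106.1]
tcp_rot: [0.001, 0.999, 0.049, 0.001]
wrist_force: [-0.9, -3.0, 4.4]
grip_width: 27.8
```

Emit:
{"api": "move_arm", "payload": {"rows": [[[-0.8,0,-0.002,0,0],[-0.8,0,-0.002,0,0]]]}}

```text
time_s: 28.48
tool_pos: [548.3, -103.3, 106.1]
tcp_rot: [0.001, 0.999, 0.049, 0.001]
wrist_force: [-0.3, -3.1, 5.8]
grip_width: 27.7
```

Emit:
{"api": "move_arm", "payload": {"rows": [[[-0.8,0,-0.002,0,0],[-0.8,0,-0.002,0,0],[-0.8,0,-0.002,0,0],[-0.8,0,-0.002,0,0],[-0.8,0,-0.002,0,0],[-0.8,0,-0.002,0,0],[-0.8,0,-0.002,0,0],[-0.8,0,-0.002,0,0]]]}}

```text
time_s: 29.15
tool_pos: [546.7, -86.8, 106.1]
tcp_rot: [0.0, 0.999, 0.049, 0.001]
wrist_force: [-0.7, -1.8, 5.3]
grip_width: 27.9
```

Emit:
{"api": "move_arm", "payload": {"rows": [[[-0.8,0,-0.002,0,0],[-0.8,0,-0.002,0,0],[-0.8,0,-0.002,0,0],[-0.8,0,-0.002,0,0],[-0.8,0,-0.002,0,0],[-0.8,0,-0.002,0,0],[-0.8,0,-0.002,0,0],[-0.8,0,-0.002,0,0],[-0.8,0,-0.002,0,0],[-0.8,0,-0.002,0,0]]]}}

```text
time_s: 29.98
tool_pos: [544.7, -66.9, 106.1]
tcp_rot: [0.0, 0.999, 0.049, 0.001]
wrist_force: [-1.2, -2.5, 6.3]
grip_width: 27.9
```

Emit:
{"api": "move_arm", "payload": {"rows": [[[-0.8,0,-0.002,0,0],[-0.8,0,-0.002,0,0],[-0.8,0,-0.002,0,0],[-0.8,0,-0.002,0,0],[-0.8,0,-0.002,0,0],[-0.8,0,-0.002,0,0],[-0.8,0,-0.002,0,0],[-0.8,0,-0.002,0,0],[-0.8,0,-0.002,0,0],[-0.8,0,-0.001,0,0]]]}}

```text
time_s: 30.82
tool_pos: [542.9, -47.8, 106.1]
tcp_rot: [0.0, 0.999, 0.049, 0.001]
wrist_force: [-0.2, -1.4, 5.0]
grip_width: 27.8
```

Emit:
{"api": "move_arm", "payload": {"rows": [[[-0.8,0,-0.001,0,0],[-0.8,0,-0.0007,0,0],[-0.8,0,-0.0005,0,0]]]}}

```text
time_s: 31.07
tool_pos: [542.6, -45.8, 106.1]
tcp_rot: [0.0, 0.999, 0.049, 0.001]
wrist_force: [-1.1, -1.9, 5.7]
grip_width: 27.9
```

Emit:
{"api": "move_arm", "payload": {"rows": [[[-0.8,0,-0.0006,0,0],[-0.8,0,-0.0006,0,0],[-0.8,0,-0.0006,0,0]]]}}

```text
time_s: 31.32
tool_pos: [542.5, -44.0, 106.1]
tcp_rot: [0.0, 0.999, 0.049, 0.001]
wrist_force: [-0.9, -0.9, 6.3]
grip_width: 27.5
```

Emit:
{"api": "move_arm", "payload": {"rows": [[[-0.8,0,-0.0006,0,0],[-0.8,0,-0.0006,0,0]]]}}

```text
time_s: 31.48
tool_pos: [542.4, -42.9, 106.1]
tcp_rot: [0.0, 0.999, 0.049, 0.001]
wrist_force: [-0.0, -2.5, 5.9]
grip_width: 28.0
```

Emit:
{"api": "move_arm", "payload": {"rows": [[[-0.8,0,-0.0006,0,0],[-0.8,0,-0.0006,0,0]]]}}

```text
time_s: 31.65
tool_pos: [542.3, -41.6, 106.1]
tcp_rot: [0.0, 0.999, 0.049, 0.001]
wrist_force: [0.3, -1.1, 4.8]
grip_width: 27.7
```

Emit:
{"api": "move_arm", "payload": {"rows": [[[-0.8,0,-0.0006,0,0],[-0.8,0,-0.0006,0,0]]]}}

```text
time_s: 31.82
tool_pos: [542.1, -40.4, 106.1]
tcp_rot: [0.0, 0.999, 0.049, 0.001]
wrist_force: [-0.2, -1.2, 5.4]
grip_width: 27.7
```

Emit:
{"api": "move_arm", "payload": {"rows": [[[-0.8,0,-0.0006,0,0],[-0.8,0,-0.0006,0,0]]]}}

```text
time_s: 31.98
tool_pos: [542.0, -39.3, 106.1]
tcp_rot: [0.0, 0.999, 0.049, 0.001]
wrist_force: [-0.1, -1.4, 5.9]
grip_width: 28.2
```

Emit:
{"api": "move_arm", "payload": {"rows": [[[-0.8,0,-0.0006,0,0],[-0.8,0,-0.0006,0,0]]]}}

```text
time_s: 32.15
tool_pos: [541.9, -38.1, 106.1]
tcp_rot: [0.0, 0.999, 0.049, 0.001]
wrist_force: [-0.5, -1.4, 5.9]
grip_width: 27.8
```

Emit:
{"api": "move_arm", "payload": {"rows": [[[-0.8,0,-0.0006,0,0],[-0.8,0,-0.0006,0,0]]]}}

```text
time_s: 32.32
tool_pos: [541.8, -36.8, 106.1]
tcp_rot: [0.0, 0.999, 0.049, 0.001]
wrist_force: [-0.8, -2.1, 5.6]
grip_width: 27.8
```

Emit:
{"api": "move_arm", "payload": {"rows": [[[-0.8,0,-0.0006,0,0],[-0.8,0,-0.0006,0,0]]]}}

```text
time_s: 32.48
tool_pos: [541.7, -35.7, 106.1]
tcp_rot: [0.0, 0.999, 0.049, 0.001]
wrist_force: [-1.3, -2.1, 6.1]
grip_width: 27.9
```

Emit:
{"api": "move_arm", "payload": {"rows": [[[-0.8,0,-0.0006,0,0],[-0.8,0,-0.0006,0,0]]]}}

```text
time_s: 32.65
tool_pos: [541.6, -34.7, 106.1]
tcp_rot: [0.001, 0.999, 0.049, 0.001]
wrist_force: [-0.4, -2.7, 5.3]
grip_width: 27.8
```

Emit:
{"api": "move_arm", "payload": {"rows": [[[-0.8,0,-0.0006,0,0],[-0.8,0,-0.0006,0,0]]]}}

```text
time_s: 32.82
tool_pos: [541.5, -34.0, 106.1]
tcp_rot: [0.001, 0.999, 0.049, 0.001]
wrist_force: [-0.6, -4.8, 5.8]
grip_width: 28.0
```

Emit:
{"api": "move_arm", "payload": {"rows": [[[-0.8,0,-0.0006,0,0],[-0.8,0,-0.0006,0,0]]]}}

```text
time_s: 32.98
tool_pos: [541.4, -33.2, 106.1]
tcp_rot: [0.001, 0.999, 0.05, 0.001]
wrist_force: [-1.1, -4.7, 5.0]
grip_width: 28.0
```

Emit:
{"api": "move_arm", "payload": {"rows": [[[-0.8,0,-0.0006,0,0],[-0.8,0,-0.0006,0,0]]]}}

```text
time_s: 33.15
tool_pos: [541.4, -32.6, 106.1]
tcp_rot: [0.002, 0.999, 0.05, 0.001]
wrist_force: [0.5, -7.5, 5.0]
grip_width: 27.8
```

Emit:
{"api": "move_arm", "payload": {"rows": [[[-0.8,0,-0.0006,0,0],[-0.8,0,-0.0006,0,0]]]}}

```text
time_s: 33.32
tool_pos: [541.3, -31.8, 106.1]
tcp_rot: [0.002, 0.999, 0.05, 0.001]
wrist_force: [-0.5, -9.1, 4.4]
grip_width: 27.9
```

Emit:
{"api": "move_arm", "payload": {"rows": [[[-0.8,0,-0.0006,0,0],[-0.8,0,-0.0006,0,0]]]}}

```text
time_s: 33.48
tool_pos: [541.2, -30.8, 106.1]
tcp_rot: [0.002, 0.999, 0.05, 0.001]
wrist_force: [-0.9, -8.4, 3.4]
grip_width: 27.9
```

Emit:
{"api": "move_arm", "payload": {"rows": [[[-0.8,0,-0.0006,0,0],[-0.8,0,-0.0006,0,0]]]}}

```text
time_s: 33.65
tool_pos: [541.1, -29.8, 106.1]
tcp_rot: [0.003, 0.999, 0.05, 0.001]
wrist_force: [0.3, -8.4, 4.9]
grip_width: 28.1
```

Emit:
{"api": "move_arm", "payload": {"rows": [[[-0.8,0,-0.0006,0,0],[-0.8,0,-0.0006,0,0]]]}}

```text
time_s: 33.82
tool_pos: [540.9, -27.6, 106.1]
tcp_rot: [0.001, 0.999, 0.049, 0.001]
wrist_force: [-0.5, -3.5, 5.6]
grip_width: 27.7
```

Emit:
{"api": "move_arm", "payload": {"rows": [[[-0.8,0,-0.0006,0,0],[-0.8,0,-0.0006,0,0]]]}}

```text
time_s: 33.98
tool_pos: [540.7, -25.6, 106.1]
tcp_rot: [0.001, 0.999, 0.049, 0.001]
wrist_force: [0.2, -2.9, 5.6]
grip_width: 27.8
```

Emit:
{"api": "move_arm", "payload": {"rows": [[[-0.8,0,-0.0006,0,0],[-0.8,0,-0.0006,0,0]]]}}

```text
time_s: 34.15
tool_pos: [540.6, -24.3, 106.1]
tcp_rot: [0.001, 0.999, 0.049, 0.001]
wrist_force: [0.7, -2.5, 5.8]
grip_width: 27.9
```

Emit:
{"api": "move_arm", "payload": {"rows": [[[-0.8,0,-0.0006,0,0],[-0.8,0,-0.0006,0,0]]]}}

```text
time_s: 34.32
tool_pos: [540.4, -23.1, 106.1]
tcp_rot: [0.001, 0.999, 0.049, 0.001]
wrist_force: [-0.5, -3.2, 5.5]
grip_width: 27.8
```

Emit:
{"api": "move_arm", "payload": {"rows": [[[-0.8,0,-0.0006,0,0],[-0.8,0,-0.0006,0,0]]]}}

```text
time_s: 34.48
tool_pos: [540.3, -21.9, 106.1]
tcp_rot: [0.001, 0.999, 0.049, 0.001]
wrist_force: [-0.8, -2.9, 6.4]
grip_width: 27.8
```

Emit:
{"api": "move_arm", "payload": {"rows": [[[-0.8,0,-0.0006,0,0],[-0.8,0,-0.0006,0,0]]]}}

```text
time_s: 34.65
tool_pos: [540.2, -20.7, 106.1]
tcp_rot: [0.001, 0.999, 0.049, 0.001]
wrist_force: [-0.9, -2.7, 5.9]
grip_width: 27.6
```

Emit:
{"api": "move_arm", "payload": {"rows": [[[-0.8,0,-0.0006,0,0],[-0.8,0,-0.0006,0,0]]]}}

```text
time_s: 34.82
tool_pos: [540.1, -19.5, 106.1]
tcp_rot: [0.001, 0.999, 0.049, 0.001]
wrist_force: [0.2, -2.6, 5.8]
grip_width: 28.0
```

Emit:
{"api": "move_arm", "payload": {"rows": [[[-0.8,0,-0.0006,0,0],[-0.8,0,-0.0006,0,0]]]}}

```text
time_s: 34.98
tool_pos: [540.0, -18.3, 106.1]
tcp_rot: [0.001, 0.999, 0.049, 0.001]
wrist_force: [-0.6, -3.3, 5.7]
grip_width: 28.1
```

Emit:
{"api": "move_arm", "payload": {"rows": [[[-0.8,0,-0.0006,0,0],[-0.8,0,-0.0006,0,0]]]}}

```text
time_s: 35.15
tool_pos: [539.9, -17.1, 106.1]
tcp_rot: [0.001, 0.999, 0.049, 0.001]
wrist_force: [0.4, -1.9, 5.5]
grip_width: 27.9
```

Emit:
{"api": "move_arm", "payload": {"rows": [[[-0.8,0,-0.0006,0,0],[-0.8,0,-0.0006,0,0]]]}}

```text
time_s: 35.32
tool_pos: [539.7, -15.9, 106.1]
tcp_rot: [0.001, 0.999, 0.049, 0.001]
wrist_force: [0.6, -2.3, 4.6]
grip_width: 27.9
```

Emit:
{"api": "move_arm", "payload": {"rows": [[[-0.8,0,-0.0006,0,0],[-0.8,0,-0.0006,0,0]]]}}

```text
time_s: 35.48
tool_pos: [539.6, -14.7, 106.1]
tcp_rot: [0.001, 0.999, 0.049, 0.001]
wrist_force: [-0.1, -2.8, 4.3]
grip_width: 27.7
```

Emit:
{"api": "move_arm", "payload": {"rows": [[[-0.8,0,-0.0006,0,0],[-0.8,0,-0.0006,0,0]]]}}

```text
time_s: 35.65
tool_pos: [539.5, -13.4, 106.1]
tcp_rot: [0.001, 0.999, 0.049, 0.001]
wrist_force: [-0.2, -2.4, 5.6]
grip_width: 27.6
```

Emit:
{"api": "move_arm", "payload": {"rows": [[[-0.8,0,-0.0006,0,0],[-0.8,0,-0.0006,0,0]]]}}

```text
time_s: 35.82
tool_pos: [539.4, -12.1, 106.1]
tcp_rot: [0.001, 0.999, 0.049, 0.001]
wrist_force: [0.4, -2.1, 5.7]
grip_width: 27.6
```

Emit:
{"api": "move_arm", "payload": {"rows": [[[-0.8,0,-0.0006,0,0],[-0.8,0,-0.0006,0,0]]]}}

```text
time_s: 35.98
tool_pos: [539.2, -10.7, 106.1]
tcp_rot: [0.0, 0.999, 0.049, 0.001]
wrist_force: [-0.9, -0.6, 5.0]
grip_width: 27.6
```

Emit:
{"api": "move_arm", "payload": {"rows": [[[-0.8,0,-0.0006,0,0],[-0.8,0,-0.0006,0,0]]]}}

```text
time_s: 36.15
tool_pos: [539.1, -9.3, 106.1]
tcp_rot: [0.0, 0.999, 0.049, 0.001]
wrist_force: [-0.1, 0.1, 5.3]
grip_width: 27.9
```

Emit:
{"api": "move_arm", "payload": {"rows": [[[-0.8,0,-0.0006,0,0],[-0.8,0,-0.0006,0,0]]]}}

```text
time_s: 36.32
tool_pos: [539.0, -8.0, 106.1]
tcp_rot: [0.0, 0.999, 0.049, 0.001]
wrist_force: [-0.9, 0.5, 5.4]
grip_width: 27.8
```

Emit:
{"api": "move_arm", "payload": {"rows": [[[-0.8,0,-0.0006,0,0],[-0.8,0,-0.0006,0,0]]]}}

```text
time_s: 36.48
tool_pos: [538.9, -6.9, 106.1]
tcp_rot: [0.0, 0.999, 0.049, 0.001]
wrist_force: [0.3, -0.2, 5.5]
grip_width: 28.0
```

Run:
```python
from h import *
s=monitor.observe()
im=read_camera("wrist");cv2.imwrite("pics/w4.png",im[:,:,::-1])
print(s["tool_pos"],s["wrist_force"],s["wrist_torque"])
```

```text
[538.87549298  -6.89131242 106.07535238] [ 0.33641791 -0.21893132  5.47595117] [-0.08566266  0.02243793 -0.08738215]
```

View pics/w4.png

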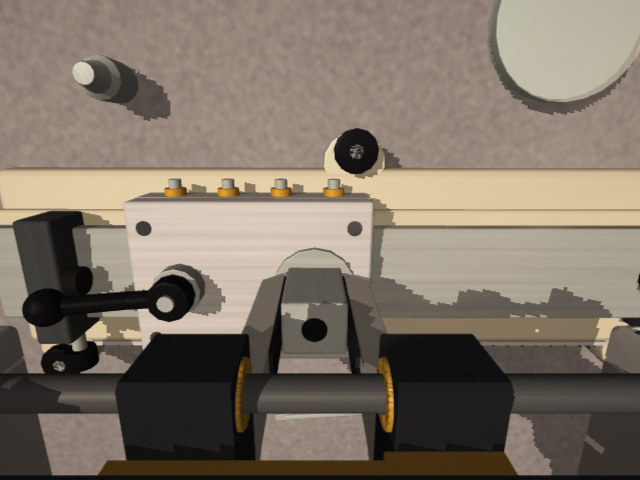

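The grasp hasn't slipped. I'll go back in from the left side, with a picture inside the tight zone to see whether the carriage really follows the fingers.

Emit:
{"api": "move_arm", "payload": {"rows": [[[-0.8,0,-0.001,0,0],[-0.8,0,-0.001,0,0],[-0.8,0,0.0005,0,0],[-0.8,0,0.001,0,0]]]}}

```text
time_s: 36.87
tool_pos: [538.7, -5.6, 106.1]
tcp_rot: [-0.0, 0.999, 0.049, 0.001]
wrist_force: [0.3, 3.2, 5.2]
grip_width: 27.9
```

Emit:
{"api": "move_arm", "payload": {"rows": [[[-0.8,0,0.001,0,0],[-0.8,0,0.001,0,0]]]}}

```text
time_s: 37.03
tool_pos: [538.8, -6.9, 106.0]
tcp_rot: [-0.001, 0.999, 0.049, 0.001]
wrist_force: [-0.5, 6.3, 6.6]
grip_width: 28.0
```

Emit:
{"api": "move_arm", "payload": {"rows": [[[-0.8,0,0.001,0,0]]]}}

```text
time_s: 37.12
tool_pos: [538.9, -7.5, 106.1]
tcp_rot: [-0.001, 0.999, 0.049, 0.001]
wrist_force: [-0.5, 7.2, 5.9]
grip_width: 28.0
```

Emit:
{"api": "move_arm", "payload": {"rows": [[[-0.8,0,0.001,0,0]]]}}

```text
time_s: 37.2
tool_pos: [539.0, -8.1, 106.1]
tcp_rot: [-0.002, 0.999, 0.049, 0.001]
wrist_force: [0.6, 9.2, 6.0]
grip_width: 27.8
```

Emit:
{"api": "move_arm", "payload": {"rows": [[[-0.8,0,0.001,0,0]]]}}

```text
time_s: 37.28
tool_pos: [539.0, -8.9, 106.0]
tcp_rot: [-0.002, 0.999, 0.049, 0.001]
wrist_force: [-0.1, 7.9, 5.7]
grip_width: 27.6
```

Emit:
{"api": "move_arm", "payload": {"rows": [[[-0.8,0,0.001,0,0]]]}}

```text
time_s: 37.37
tool_pos: [539.1, -9.9, 106.0]
tcp_rot: [-0.002, 0.999, 0.049, 0.001]
wrist_force: [-0.1, 6.4, 5.7]
grip_width: 27.8
```

Run:
```python
from h import *
s=monitor.observe()
print(s["tool_pos"],s["wrist_force"])
im=read_camera("wrist");cv2.imwrite("pics/w5.png",im[:,:,::-1])
s=monitor.observe()
print(s["tool_pos"],s["wrist_force"],s["wrist_torque"])
```

```text
[539.13839554  -9.94282336 106.04653924] [-0.10162114  6.37662636  5.70800939]
[539.23849938 -10.76281649 106.02293605] [-0.50223472  2.71967874  6.34799922] [ 0.01057884  0.11786316 -0.00143284]
```

View pics/w5.png

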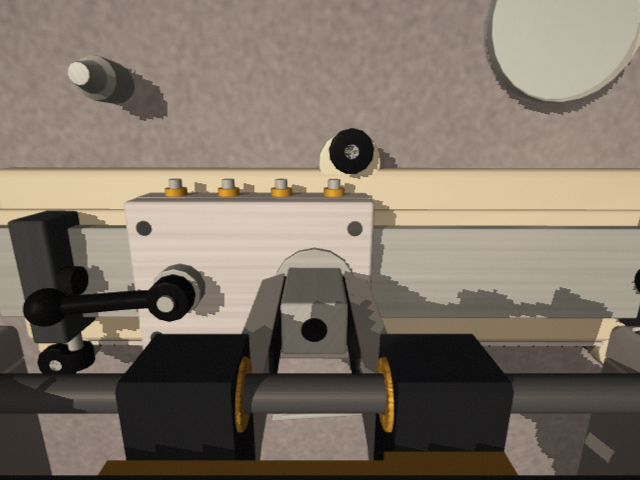

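Emit:
{"api": "move_arm", "payload": {"rows": [[[-0.8,0,0.001,0,0],[-0.8,0,0.001,0,0],[-0.8,0,0.001,0,0],[-0.8,0,0.001,0,0]]]}}

```text
time_s: 37.75
tool_pos: [539.6, -15.0, 106.1]
tcp_rot: [-0.001, 0.999, 0.049, 0.001]
wrist_force: [-0.4, 3.2, 6.0]
grip_width: 27.9
```

Emit:
{"api": "move_arm", "payload": {"rows": [[[-0.8,0,0.001,0,0],[-0.8,0,0.001,0,0],[-0.8,0,0.001,0,0],[-0.8,0,0.001,0,0],[-0.8,0,0.001,0,0],[-0.8,0,0,0,0]]]}}

```text
time_s: 38.25
tool_pos: [540.2, -20.7, 106.1]
tcp_rot: [-0.0, 0.999, 0.049, 0.001]
wrist_force: [0.7, 1.4, 4.5]
grip_width: 27.8
```

The fingers hold the stub rigidly and the tight zone's edges are symmetric: the drag starts at y≈-35.5 going left and y≈-5 going right. That puts the middle at y≈-20.3, and I'm at -20.7. I'll relax the arm, open and rise.

Emit:
{"api": "move_arm", "payload": {"rows": [[[-0.8,0,-0.0004,0,0],[-0.8,0,0,0,0]]]}}

```text
time_s: 38.42
tool_pos: [540.2, -20.6, 106.1]
tcp_rot: [0.0, 0.999, 0.049, 0.001]
wrist_force: [-0.1, 0.5, 4.8]
grip_width: 27.9
```

Emit:
{"api": "move_arm", "payload": {"rows": [[[-0.15,0,0,0,0],[-0.15,0,0,0,0],[-0.15,0,0,0,0]]]}}

```text
time_s: 38.67
tool_pos: [539.2, -20.7, 105.0]
tcp_rot: [-0.0, 0.999, 0.049, -0.001]
wrist_force: [-1.7, 0.5, -0.4]
grip_width: 39.4
```

Emit:
{"api": "move_arm", "payload": {"rows": [[[-0.15,0,0,-0.01,0],[-0.15,0,0,-0.015,0],[-0.15,0,0,-0.02,0],[-0.15,0,0,-0.02,0]]]}}

```text
time_s: 39.0
tool_pos: [539.2, -20.7, 171.2]
tcp_rot: [-0.0, 0.999, 0.049, -0.001]
wrist_force: [0.5, -0.6, 0.2]
grip_width: 40.0
```

Emit:
{"api": "move_arm", "payload": {"rows": [[[-0.15,0,-0.011,0,0],[-0.15,0,-0.0185,0,0],[-0.15,0,-0.0185,0,0],[-0.15,0,-0.0185,0,0],[-0.15,0,-0.0185,0,0],[-0.15,0,-0.0185,0,0],[-0.15,0,-0.0185,0,0],[-0.15,0,-0.005,0,0],[-0.15,0,0,0,-0.12],[-0.15,0,0,0,-0.12]]]}}

```text
time_s: 39.83
tool_pos: [526.6, 106.2, 169.9]
tcp_rot: [0.0, 0.985, 0.172, -0.001]
wrist_force: [0.3, -0.4, -1.1]
grip_width: 39.7
```

Emit:
{"api": "move_arm", "payload": {"rows": [[[-0.15,0,0,0,-0.12],[-0.15,0,0,0,-0.12],[-0.15,0,0,0,-0.12],[-0.15,0,0,0,-0.12],[-0.15,0,0,0,-0.12],[-0.15,0,0,0,-0.12],[-0.15,0,0,0,-0.12],[-0.15,0,0,0,-0.12],[-0.15,0,0,0,-0.12],[-0.15,0,0,0,-0.12]]]}}

```text
time_s: 40.67
tool_pos: [526.8, 105.4, 170.0]
tcp_rot: [-0.0, 0.716, 0.698, -0.0]
wrist_force: [0.0, -0.7, 0.4]
grip_width: 40.0
```

Emit:
{"api": "move_arm", "payload": {"rows": [[[-0.15,0,0,0,-0.011],[-0.15,0,0,0,0]]]}}

```text
time_s: 40.83
tool_pos: [526.9, 105.4, 170.1]
tcp_rot: [-0.0, 0.715, 0.699, -0.0]
wrist_force: [-0.6, -0.7, -1.2]
grip_width: 39.8
```

Run:
```python
from h import *
s=monitor.observe();m=camera_model("wrist")
im=read_camera("wrist");cv2.imwrite("pics/w6.png",im[:,:,::-1])
im=read_camera("top")[220:350,215:510];cv2.imwrite("pics/t6.png",cv2.resize(im[:,:,::-1],None,fx=2.7,fy=2.7))
import pickle;pickle.dump(m,open("w6.pkl","wb"))
print(s["tool_pos"],s["tcp_rot"],s["qpos"])
```

```text
[526.86523115 105.4465366  170.09933805] [-9.94394928e-05  7.15380436e-01  6.98735073e-01 -3.46868720e-04] [ 6.82113506e-02  2.61661292e-01  1.68195018e+00 -3.20296447e-04
  1.19863831e+00  9.18685608e-02]
```

View pics/w6.png

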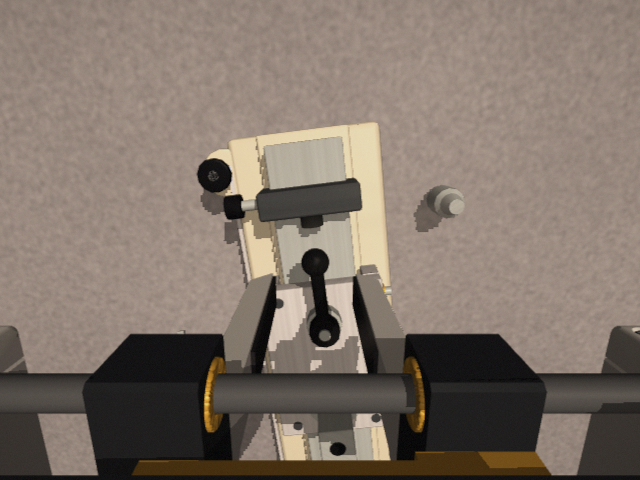

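View pics/t6.png

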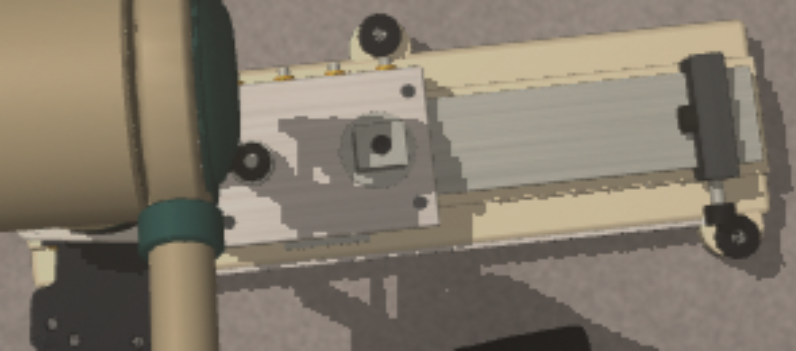

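Run:
```python
from h import *
import pickle
m=pickle.load(open("w6.pkl","rb"))
print("ball",ray("",315.5,262,100,m),"pivot",ray("",324,331,105,m))
print("stub top cam", ray("top",215+381/2.7,220+144/2.7,121),"stop bl",ray("",312,222,65,m))
```

```text
ball [527.0895096  104.94619516 100.        ] pivot [531.66346956  58.36676796 105.        ]
stub top cam [539.05358264 -21.06705519 121.        ] stop bl [525.08289452 123.28646803  65.        ]
```

Emit:
{"api": "move_arm", "payload": {"rows": [[[-0.15,0,0,0.008,-0.0615],[-0.15,0,0,0.015,-0.0615],[-0.15,0,0,0.015,0],[-0.15,0,0,0.015,0],[-0.15,0,0,0.01,0],[-0.15,0,0,0,0]]]}}

```text
time_s: 41.43
tool_pos: [525.5, 105.5, 105.4]
tcp_rot: [-0.002, 0.671, 0.742, -0.002]
wrist_force: [0.1, 0.6, -0.8]
grip_width: 40.1
```

Emit:
{"api": "move_arm", "payload": {"rows": [[[-0.5,0,0,0,0],[-0.8,0,0,0,0],[-0.9,0,0,0,0],[-0.9,0,0,0,0],[-0.9,0,0,0,0]]], "newtons": 20}}

```text
time_s: 41.85
tool_pos: [527.4, 105.7, 108.2]
tcp_rot: [0.0, 0.67, 0.742, 0.0]
wrist_force: [-0.3, -0.1, 1.8]
grip_width: 16.5
```

Run:
```python
from h import *
im=read_camera("wrist");cv2.imwrite("pics/w7.png",im[:,:,::-1])
s=monitor.observe();print(s["tool_pos"],s["wrist_force"],s["grip_width"])
```

```text
[527.38370069 105.67574693 108.19529305] [-0.56202469  0.24858197  1.65934907] 16.57700572705939
```

View pics/w7.png

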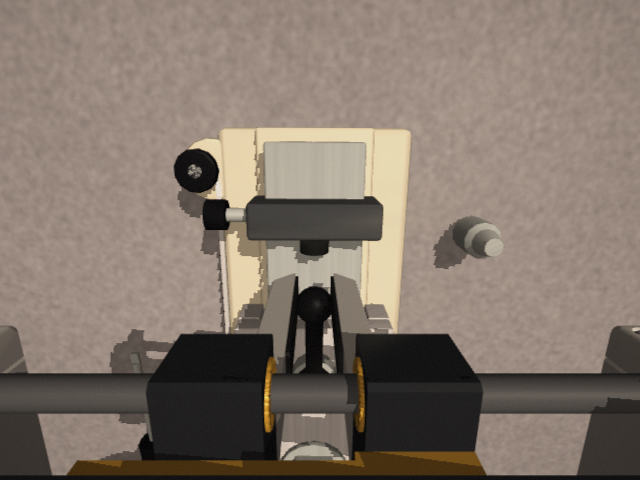

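The ball sits between the pads at (315,305), with the lever along the way. I'll swing the arc about the pivot.

Emit:
{"api": "move_arm", "payload": {"rows": [[[-0.9,0,-0.0014,0,-0.025],[-0.9,-7e-05,-0.00275,0,-0.05],[-0.9,-7e-05,-0.00275,0,-0.05],[-0.9,-7e-05,-0.00275,0,-0.05],[-0.9,-7e-05,-0.00275,0,-0.05],[-0.9,-7e-05,-0.00275,0,-0.05]]]}}

```text
time_s: 42.4
tool_pos: [513.5, 102.4, 108.2]
tcp_rot: [0.001, 0.561, 0.828, 0.001]
wrist_force: [0.5, 0.8, 0.9]
grip_width: 16.5
```

```bash
cat > st.py <<'E'
from h import *
s=monitor.observe();p=s["tool_pos"];q=s["tcp_rot"];f=s["wrist_force"]
a=0.0988;bx=np.array([np.cos(a),np.sin(a)]);by=np.array([-np.sin(a),np.cos(a)])
piv=np.array([527.4,105.6])-55*by
d=p[:2]-piv
print("spin th",2*np.arctan2(q[2],q[1])-np.pi/2-a,"pos th",np.arctan2(-d@bx,d@by),"r",np.hypot(*d),"F bed",f[:2]@bx,f[:2]@by,f[2],"z",p[2],"w",s["grip_width"],s["time_s"])
E
python3 st.py
```

```text
spin th 0.28016527894406384 pos th 0.2607872558501499 r 55.05355421604212 F bed 0.6224611483664776 0.748787086016472 0.8720572645718703 z 108.2370402154711 w 16.476618042373943 42.4
```

Emit:
{"api": "move_arm", "payload": {"rows": [[[-0.9,-7e-05,-0.00275,0,-0.05],[-0.9,-7e-05,-0.00275,0,-0.05],[-0.9,-7e-05,-0.00275,0,-0.05],[-0.9,-7e-05,-0.00275,0,-0.05],[-0.9,-7e-05,-0.00275,0,-0.05]]]}}

```text
time_s: 42.82
tool_pos: [501.3, 95.9, 108.2]
tcp_rot: [0.001, 0.454, 0.891, 0.001]
wrist_force: [0.4, 0.6, 2.3]
grip_width: 16.7
```

```bash
python3 st.py;python3 - <<'E'
from h import *
im=read_camera("wrist");cv2.imwrite("pics/w8.png",im[:,:,::-1])
E
```

```text
spin th 0.529993473168638 pos th 0.5125422869344832 r 55.01172364118261 F bed 0.46425624843408114 0.5393909902178757 2.2662181765510354 z 108.21997942185479 w 16.700819866087873 42.8167
```

View pics/w8.png

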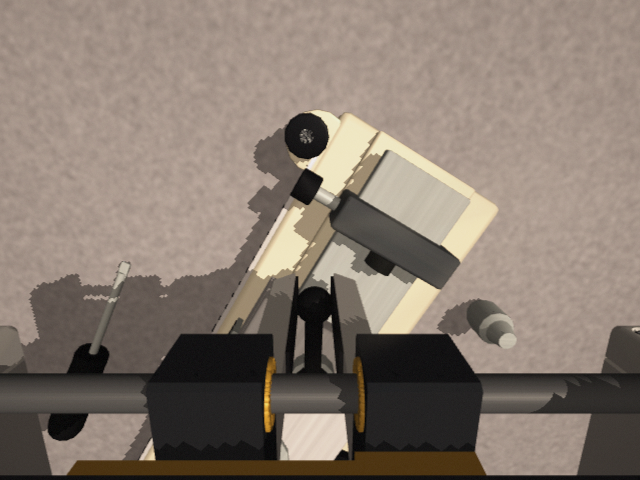

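The ball is still between the pads and the lever follows. Continuing.

Emit:
{"api": "move_arm", "payload": {"rows": [[[-0.9,-7e-05,-0.00275,0,-0.05],[-0.9,-7e-05,-0.00275,0,-0.05],[-0.9,-7e-05,-0.00275,0,-0.05],[-0.9,-7e-05,-0.00275,0,-0.05],[-0.9,-7e-05,-0.00275,0,-0.05],[-0.9,-7e-05,-0.00275,0,-0.05]]]}}

```text
time_s: 43.37
tool_pos: [489.9, 84.0, 108.3]
tcp_rot: [0.001, 0.316, 0.949, 0.001]
wrist_force: [1.1, 0.1, 4.1]
grip_width: 16.5
```

```bash
python3 st.py
```

```text
spin th 0.8290175862443616 pos th 0.815016374008856 r 54.22280445123891 F bed 1.1199330159961431 0.0074578541619118 4.102690933922829 z 108.32755927745698 w 16.467516955125003 43.3667
```

Emit:
{"api": "move_arm", "payload": {"rows": [[[-0.9,-7e-05,-0.00275,0,-0.05],[-0.9,-7e-05,-0.00275,0,-0.05],[-0.9,-7e-05,-0.00275,0,-0.05],[-0.9,-7e-05,-0.00275,0,-0.05]]]}}

```text
time_s: 43.7
tool_pos: [484.2, 74.4, 108.5]
tcp_rot: [0.001, 0.22, 0.976, 0.0]
wrist_force: [0.6, 0.0, 4.5]
grip_width: 16.2
```

```bash
python3 st.py
```

```text
spin th 1.0289006168317412 pos th 1.0214535053488043 r 53.96650216191209 F bed 0.630245718355115 -0.026986272281295125 4.508260982200897 z 108.45440862249679 w 16.208893595665273 43.7
```

Emit:
{"api": "move_arm", "payload": {"rows": [[[-0.9,-7e-05,-0.00275,0,-0.05],[-0.9,-7e-05,-0.00275,0,-0.05]]]}}

```text
time_s: 43.87
tool_pos: [482.0, 69.2, 108.5]
tcp_rot: [0.001, 0.171, 0.985, 0.0]
wrist_force: [-0.7, 0.1, 5.3]
grip_width: 16.3
```

```bash
python3 st.py
```

```text
spin th 1.1288972383710585 pos th 1.1265721340631645 r 53.995528169805816 F bed -0.6425066464345109 0.20474414248607614 5.285009678071285 z 108.48849925571824 w 16.293333856133263 43.8667
```

Emit:
{"api": "move_arm", "payload": {"rows": [[[-0.9,0,-0.0016,0,-0.03],[-0.9,0,-0.0016,0,-0.03],[-0.9,0,-0.0008,0,-0.015]]]}}

```text
time_s: 44.12
tool_pos: [480.7, 65.1, 108.5]
tcp_rot: [0.001, 0.134, 0.991, -0.0]
wrist_force: [-0.6, -1.4, 6.1]
grip_width: 16.4
```

```bash
python3 st.py
python3 - <<'E'
from h import *
im=read_camera("wrist");cv2.imwrite("pics/w9.png",im[:,:,::-1])
im=read_camera("top")[220:350,215:510];cv2.imwrite("pics/t9.png",cv2.resize(im[:,:,::-1],None,fx=2.7,fy=2.7))
im=read_camera("scene")[130:290,140:440];cv2.imwrite("pics/s9.png",cv2.resize(im[:,:,::-1],None,fx=2.6,fy=2.6))
print(monitor.observe()["wrist_torque"])
E
```

```text
spin th 1.2026055105261049 pos th 1.205359226492929 r 54.03552437822812 F bed -0.7033458243725199 -1.3317619639491314 6.091783746894642 z 108.49203025966389 w 16.392845854317812 44.1167
[-0.23760655 -0.20230503 -0.20709932]
```

View pics/w9.png

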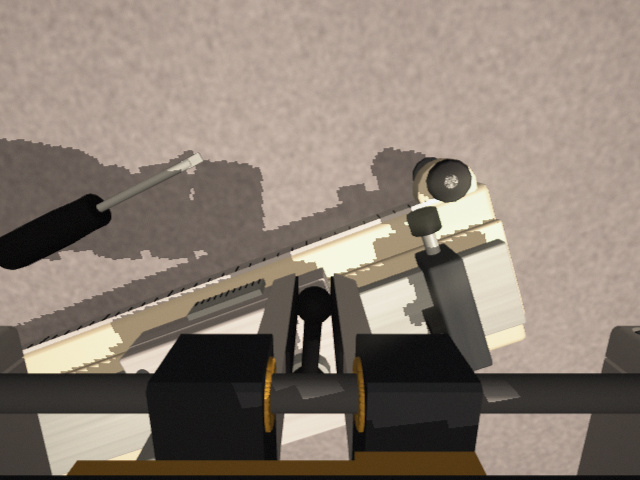

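View pics/s9.png

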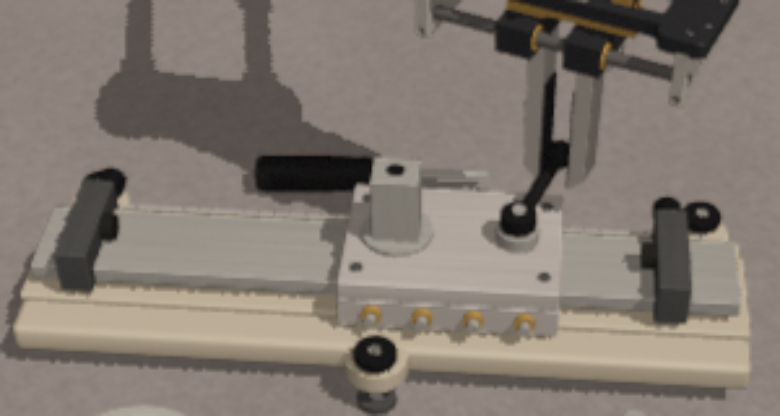

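The lever has swung over to the front. I'll nudge it gently to confirm it is on its stop.

Emit:
{"api": "move_arm", "payload": {"rows": [[[-0.9,0,-0.0011,0,-0.02],[-0.9,0,0,0,0]]]}}

```text
time_s: 44.43
tool_pos: [480.2, 64.5, 108.4]
tcp_rot: [0.001, 0.125, 0.992, 0.0]
wrist_force: [0.4, 0.3, 4.9]
grip_width: 17.0
```

```bash
python3 st.py
```

```text
spin th 1.2223212051323669 pos th 1.2180432064557551 r 54.37007412129315 F bed 0.41407959979891784 0.291308945395039 4.881641995098868 z 108.42812984064385 w 16.97010313207306 44.4333
```

Emit:
{"api": "move_arm", "payload": {"rows": [[[-0.9,0,-0.0011,0,-0.01],[-0.9,0,0,0,0]]]}}

```text
time_s: 44.6
tool_pos: [480.0, 63.8, 108.5]
tcp_rot: [0.001, 0.12, 0.993, 0.0]
wrist_force: [-0.4, 1.0, 5.5]
grip_width: 16.5
```

```bash
python3 st.py
```

```text
spin th 1.2318904845410927 pos th 1.231672170463409 r 54.351388739815484 F bed -0.3160601837557088 1.0318439095111838 5.463853971749942 z 108.4655835447579 w 16.507580914399576 44.6
```

Emit:
{"api": "move_arm", "payload": {"rows": [[[-0.9,0,-0.0012,0,-0.01],[-0.9,0,-0.0005,0,0]]]}}

```text
time_s: 44.77
tool_pos: [479.7, 62.6, 108.5]
tcp_rot: [0.001, 0.115, 0.993, 0.001]
wrist_force: [0.4, 2.2, 5.9]
grip_width: 16.8
```

```bash
python3 st.py
```

```text
spin th 1.2417652753365582 pos th 1.254799285659946 r 54.3682649188229 F bed 0.5723938911509531 2.121386141169397 5.941984645682794 z 108.48304158898618 w 16.840362927695065 44.7667
```

Emit:
{"api": "move_arm", "payload": {"rows": [[[-0.9,0,-0.001,0,-0.01],[-0.9,0,0,0,0]]]}}

```text
time_s: 44.93
tool_pos: [479.6, 61.7, 108.5]
tcp_rot: [0.001, 0.11, 0.994, 0.001]
wrist_force: [-0.8, 2.3, 4.8]
grip_width: 16.8
```

```bash
python3 st.py;  python3 - <<'E'
from h import *
im=read_camera("scene")[130:290,140:440];cv2.imwrite("pics/s10.png",cv2.resize(im[:,:,::-1],None,fx=2.6,fy=2.6))
E
```

```text
spin th 1.2518283071399219 pos th 1.2721751665476033 r 54.32768154969729 F bed -0.5806488579034436 2.416798303154941 4.810130607055753 z 108.51005509594803 w 16.79651832050698 44.9333
```

View pics/s10.png

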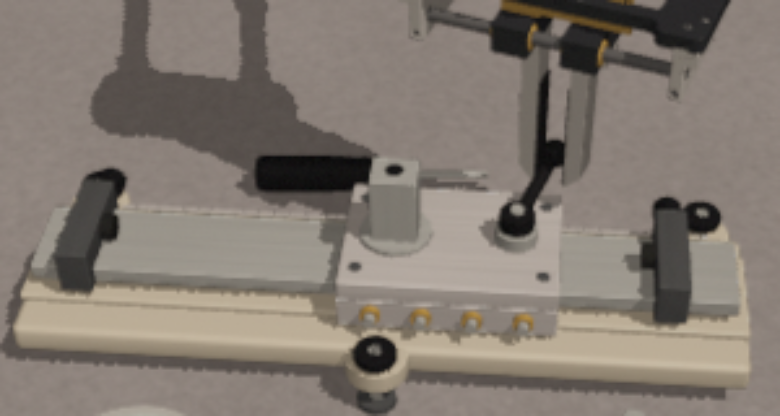

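Run:
```python
from h import *
by=np.array([-.0986,.9951]);bx=np.array([.9951,.0986])
for n,b,h in(("s9",(556,155),(517,213)),("s10",(552,154),(516,213))):
  B=ray("scene",140+b[0]/2.6,130+b[1]/2.6,100);H=ray("scene",140+h[0]/2.6,130+h[1]/2.6,105)
  d=(B-H)[:2];print(n,B,H,np.arctan2(-d@bx,d@by),np.hypot(*d))
# original reference in scene
B=ray("scene",140+513/2.6,180+74/2.6,100);H=ray("scene",140+420/2.6,180+80/2.6,105);d=(B-H)[:2];print(np.arctan2(-d@bx,d@by),np.hypot(*d))
# expected pixels for ball at theta, given stub (538.9,-21)
stub=np.array([538.9,-21.]);piv=stub+72*by
for th in(1.0,1.1,1.2):
  p=piv+55*(-np.sin(th)*bx+np.cos(th)*by);u=proj("scene",[*p,100]);print(th,p,(u[0]-140)*2.6,(u[1]-130)*2.6)
u=proj("scene",[*piv,105]);print((u[0]-140)*2.6,(u[1]-130)*2.6)
```

```text
s9 [481.5929508   65.17468239 100.        ] [546.49069809  50.00011057 105.        ] 1.2423371229547149 66.64822002535935
s10 [481.04263335  62.65627636 100.        ] [546.59384876  49.43255298 105.        ] 1.2729735918541272 66.871733208152
0.290217514767146 55.54716817951684
1.0 [482.81661286  75.6549182 ] 572.9028811906477 158.11642204187115
1.1 [480.56472381  70.63972501] 565.1170240241362 154.97304692139457
1.2 [478.8247687   65.42477312] 556.9440866927778 152.3126324549364
521.550461959933 197.26025445558363
```

Emit:
{"api": "move_arm", "payload": {"rows": [[[-0.4,0,0,0,0],[-0.2,0,0,0,0],[-0.15,0,0,0,0],[-0.15,0,0,-0.015,0],[-0.15,0,0,-0.02,0],[-0.15,0,0,-0.03,0],[-0.15,0,0,-0.03,0]]]}}

```text
time_s: 45.57
tool_pos: [477.5, 60.7, 202.6]
tcp_rot: [-0.001, 0.109, 0.994, -0.0]
wrist_force: [0.3, 0.5, -0.4]
grip_width: 39.8
```

Emit:
{"api": "move_arm", "payload": {"rows": [[[-0.15,-0.03,0,-0.01,0],[-0.15,-0.04,0,-0.01,0],[-0.15,-0.04,0,0,0],[-0.15,-0.04,0,0,0],[-0.15,-0.03,0,0,0]]]}}

```text
time_s: 45.98
tool_pos: [657.0, 20.8, 222.1]
tcp_rot: [0.001, 0.11, 0.994, -0.0]
wrist_force: [-0.1, 0.2, 0.1]
grip_width: 40.0
```

Run:
```python
from h import *
print(monitor.observe()["tool_pos"],monitor.observe()["time_s"])
im=read_camera("top")[220:350,215:510];cv2.imwrite("pics/t11.png",cv2.resize(im[:,:,::-1],None,fx=2.7,fy=2.7,interpolation=cv2.INTER_CUBIC))
im=read_camera("scene")[130:290,140:440];cv2.imwrite("pics/s11.png",cv2.resize(im[:,:,::-1],None,fx=2.6,fy=2.6))
```

```text
[657.02023811  20.76497129 222.08363603] 45.9833
```

View pics/t11.png

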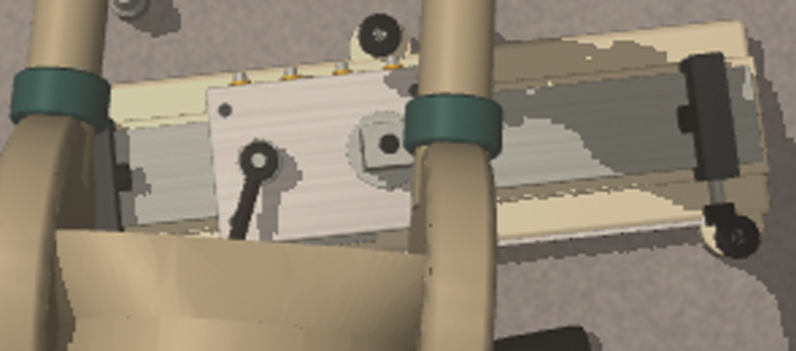

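View pics/s11.png

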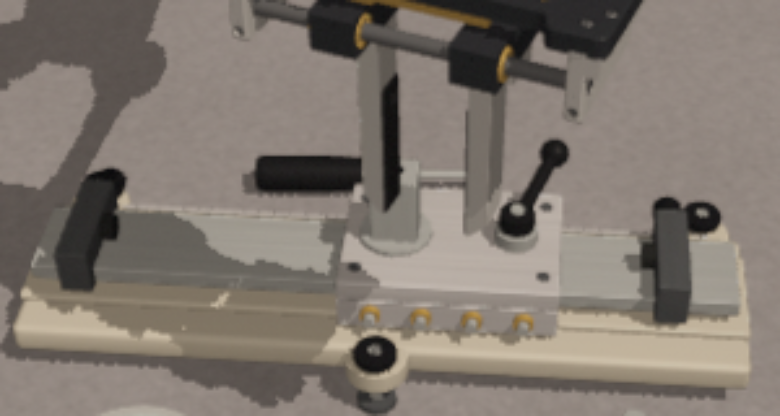

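Run:
```python
from h import *
ims=[cv2.imread(f"pics/{n}.png") for n in("t6","t9","t11")]
cv2.imwrite("pics/cmp.png",np.vstack([i[60:240,200:700] for i in ims]))
for x,y in((381,144),(389,144)):print(ray("top",215+x/2.7,220+y/2.7,121))
# template match of scene gib screws: s9,s10,s11
a=cv2.imread("pics/s9.png",0)[240:340,330:570]
for n in("s9","s10","s11"):
  r=cv2.matchTemplate(cv2.imread(f"pics/{n}.png",0)[230:350,310:590],a,cv2.TM_CCOEFF_NORMED);print(n,cv2.minMaxLoc(r)[1:])
```

```text
[539.05358264 -21.06705519 121.        ]
[539.03000776 -25.39762868 121.        ]
s9 (1.0, (0, 20), (20, 10))
s10 (0.9877597093582153, (40, 20), (19, 10))
s11 (0.9006311893463135, (0, 20), (19, 10))
```

View pics/cmp.png

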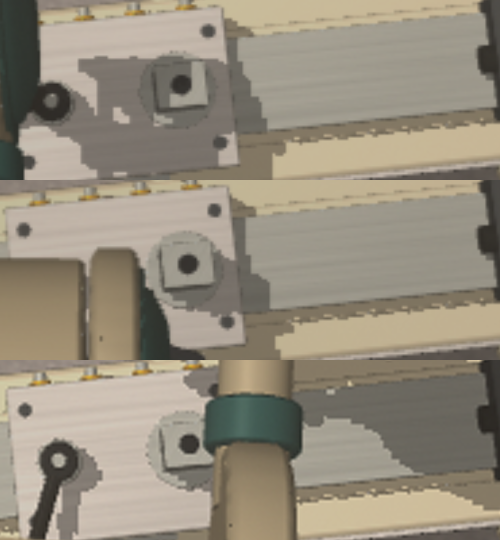

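The lever is over, but the top view shows the stub hole moved from (381,144) to (389,144). The carriage slid about 4.5 mm to the right while being clamped. There's time left, so I'll unlock, correct the position and lock again.

Emit:
{"api": "move_arm", "payload": {"rows": [[[-0.15,0.03,0,0.01,0],[-0.15,0.04,0,0.01,0],[-0.15,0.04,0,0,0],[-0.15,0.04,0,0,0],[-0.15,0.0285,0,0,0.05],[-0.15,0,0,0.02,0],[-0.15,0,0,0.025,0],[-0.15,0,0,0.025,0],[-0.15,0,0,0.02,0],[-0.15,0,0,0.006,0]]]}}

```text
time_s: 46.92
tool_pos: [476.3, 60.7, 103.8]
tcp_rot: [-0.003, 0.134, 0.991, -0.0]
wrist_force: [-0.7, -0.2, 0.1]
grip_width: 40.0
```

```bash
python3 st.py; python3 -c "
from h import *
print(monitor.observe()['tool_pos'])"
```

```text
spin th 1.2032910573586106 pos th 1.2998529787456437 r 57.349599783445115 F bed -0.6735213209265195 -0.15398653934613055 0.13923901515916676 z 103.75687694498863 w 40.008005197791434 46.9167
[476.3231975   60.69188717 103.75687694]
```

Emit:
{"api": "move_arm", "payload": {"rows": [[[-0.15,-0.0025,0,-0.002,0],[-0.6,0,0,0,0],[-0.9,0,0,0,0],[-0.9,0,0,0,0],[-0.9,0,0,0,0]]], "newtons": 35}}

```text
time_s: 47.33
tool_pos: [483.3, 60.3, 109.5]
tcp_rot: [0.001, 0.134, 0.991, 0.001]
wrist_force: [0.6, 3.4, 1.4]
grip_width: 16.6
```

Emit:
{"api": "move_arm", "payload": {"rows": [[[-0.9,0,0.0015,0,0.03],[-0.9,-0.0001,0.003,0,0.055],[-0.9,-0.0001,0.003,0,0.055],[-0.9,-0.0001,0.003,0,0.055],[-0.9,-0.0001,0.003,0,0.055],[-0.9,-0.0001,0.003,0,0.055],[-0.9,-0.0001,0.003,0,0.055],[-0.9,-0.0001,0.003,0,0.055],[-0.9,-0.0001,0.003,0,0.055],[-0.9,-0.0001,0.003,0,0.055]]]}}

```text
time_s: 48.17
tool_pos: [496.1, 85.2, 109.2]
tcp_rot: [-0.001, 0.388, 0.922, 0.001]
wrist_force: [-2.4, 1.3, 2.4]
grip_width: 16.2
```

```bash
python3 st.py
```

```text
spin th 0.6753909949905099 pos th 0.7214101239614068 r 50.26716971654969 F bed -2.280588965760762 1.5018592072585337 2.363564480465024 z 109.15795194410113 w 16.151797461770524 48.1667
```

Emit:
{"api": "move_arm", "payload": {"rows": [[[-0.9,-0.0001,0.003,0,0.055],[-0.9,-0.0001,0.003,0,0.055],[-0.9,-0.0001,0.003,0,0.055],[-0.9,-0.0001,0.003,0,0.055],[-0.9,-0.0001,0.003,0,0.055],[-0.9,-0.0001,0.003,0,0.055],[-0.9,-0.0001,0.003,0,0.055],[-0.9,-0.0001,0.003,0,0.055],[-0.9,-0.0001,0.003,0,0.055],[-0.9,0,0,0,0]]]}}

```text
time_s: 49.0
tool_pos: [519.4, 98.2, 109.0]
tcp_rot: [-0.001, 0.601, 0.799, 0.0]
wrist_force: [-2.2, 2.0, 3.2]
grip_width: 15.9
```

```bash
python3 st.py;python3 - <<'E'
from h import *
im=read_camera("top")[220:350,215:510];cv2.imwrite("pics/t12.png",cv2.resize(im[:,:,::-1],None,fx=2.7,fy=2.7))
print(monitor.observe()["tool_pos"])
E
```

```text
spin th 0.1819857432559393 pos th 0.17813496139077842 r 49.18666330530576 F bed -2.024750968867826 2.2060790081857244 3.237506850504542 z 108.95431788703476 w 15.940212273365308 49.0
[519.40794272  98.06906348 108.91569519]
```

View pics/t12.png

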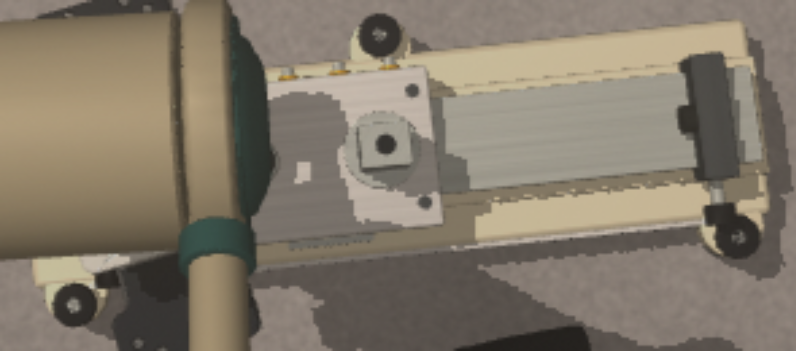

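Emit:
{"api": "move_arm", "payload": {"rows": [[[-0.9,0.001,0.0002,0,0],[-0.9,0.001,0.0002,0,0],[-0.9,0.001,0.0002,0,0],[-0.9,0.001,0.0002,0,0],[-0.9,0.001,0.0002,0,0],[-0.9,0.001,0.0002,0,0],[-0.9,0.001,0.0002,0,0],[-0.9,0.0005,0.0001,0,0]]], "newtons": 45}}

```text
time_s: 49.72
tool_pos: [519.0, 104.3, 108.7]
tcp_rot: [0.0, 0.6, 0.8, -0.001]
wrist_force: [-3.2, -2.6, 6.0]
grip_width: 15.6
```

```bash
python3 st.py;python3 - <<'E'
from h import *
im=read_camera("top")[220:350,215:510];cv2.imwrite("pics/t13.png",cv2.resize(im[:,:,::-1],None,fx=2.7,fy=2.7))
a=cv2.imread("pics/t12.png",0)[120:175,345:425]
r=cv2.matchTemplate(cv2.imread("pics/t13.png",0)[100:195,320:450],a,cv2.TM_CCOEFF_NORMED);print(cv2.minMaxLoc(r))
print(monitor.observe()["tool_pos"])
E
```

```text
spin th 0.18396735184725954 pos th 0.15470090381008766 r 55.16747126941331 F bed -3.472780797649369 -2.230710325681228 5.990319854958014 z 108.73590409051451 w 15.555573203728137 49.7167
(-0.2146400660276413, 0.9751182198524475, (0, 35), (14, 21))
[518.95440447 104.59841875 108.72080203]
```

View pics/t13.png

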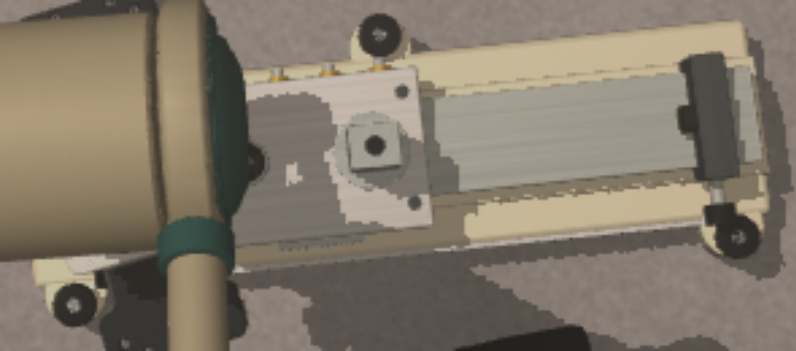

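Stub hole is at 375, so y≈-17.8, with no grip slip. Swinging again, with a check before it locks.

Emit:
{"api": "move_arm", "payload": {"rows": [[[-0.9,0,-0.0015,0,-0.025],[-0.9,-8e-05,-0.0029,0,-0.055],[-0.9,-8e-05,-0.0029,0,-0.055],[-0.9,-8e-05,-0.0029,0,-0.055],[-0.9,-8e-05,-0.0029,0,-0.055],[-0.9,-8e-05,-0.0029,0,-0.055],[-0.9,-8e-05,-0.0029,0,-0.055],[-0.9,-8e-05,-0.0029,0,-0.055],[-0.9,-8e-05,-0.0029,0,-0.055],[-0.9,-8e-05,-0.0029,0,-0.055]]]}}

```text
time_s: 50.6
tool_pos: [496.7, 91.6, 108.9]
tcp_rot: [0.001, 0.374, 0.927, 0.001]
wrist_force: [-0.9, -0.6, 5.6]
grip_width: 16.2
```

```bash
python3 st.py;python3 - <<'E'
from h import *
im=read_camera("top")[220:350,215:510];cv2.imwrite("pics/t14.png",cv2.resize(im[:,:,::-1],None,fx=2.7,fy=2.7))
print(monitor.observe()["tool_pos"])
E
```

```text
spin th 0.7052133394777844 pos th 0.6268097612312603 r 54.48316851899703 F bed -0.9158446185777066 -0.48665098520293093 5.572109169072102 z 108.89361353933343 w 16.17900553623591 50.6
[496.39899466  91.22751464 108.92146784]
```

View pics/t14.png

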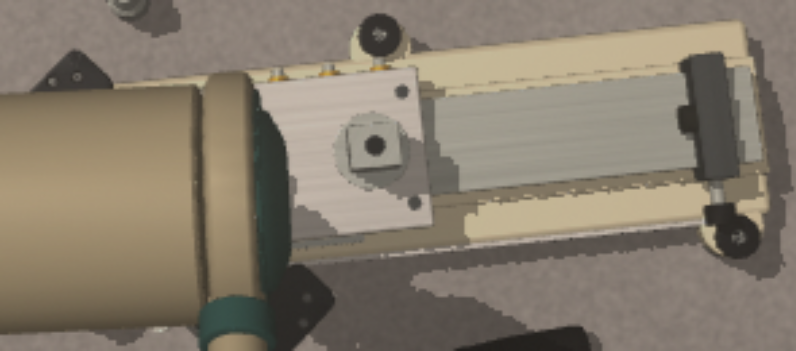

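Emit:
{"api": "move_arm", "payload": {"rows": [[[-0.9,-8e-05,-0.0029,0,-0.05],[-0.9,-8e-05,-0.0029,0,-0.05],[-0.9,-8e-05,-0.0029,0,-0.05],[-0.9,-8e-05,-0.0029,0,-0.05],[-0.9,-8e-05,-0.0029,0,-0.05]]]}}

```text
time_s: 51.07
tool_pos: [488.7, 80.2, 109.1]
tcp_rot: [0.001, 0.256, 0.967, 0.001]
wrist_force: [-0.2, 1.8, 4.7]
grip_width: 15.7
```

```bash
python3 st.py;python3 - <<'E'
from h import *
im=read_camera("top")[220:350,215:510];cv2.imwrite("pics/t15.png",cv2.resize(im[:,:,::-1],None,fx=2.7,fy=2.7))
print(monitor.observe()["tool_pos"])
E
```

```text
spin th 0.9538044625615265 pos th 0.8858949097160279 r 53.023201477499 F bed 0.008469150982980924 1.7723523334496623 4.739707146512408 z 109.11125956431405 w 15.656980476375628 51.0667
[488.44064956  79.74868073 109.12047248]
```

View pics/t15.png

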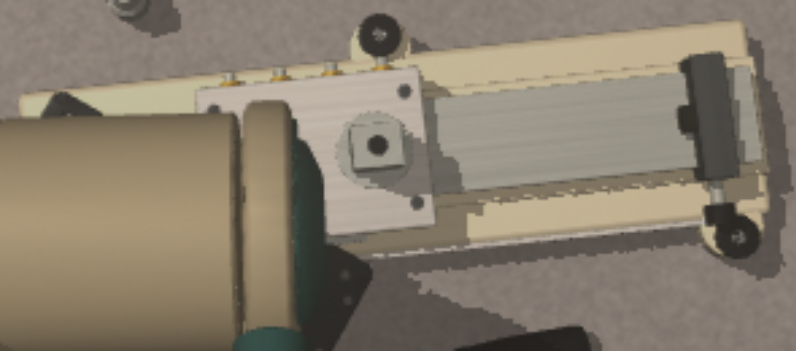

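Emit:
{"api": "move_arm", "payload": {"rows": [[[-0.9,-0.0001,-0.0027,0,-0.041],[-0.9,-0.0001,-0.0027,0,-0.041],[-0.9,-0.0001,-0.0027,0,-0.041],[-0.9,-0.0001,-0.0027,0,-0.041],[-0.9,-0.0001,-0.0027,0,-0.041],[-0.9,-0.0001,-0.0024,0,-0.041]]]}}

```text
time_s: 51.62
tool_pos: [483.1, 65.9, 109.3]
tcp_rot: [0.002, 0.136, 0.991, 0.002]
wrist_force: [-1.4, 2.2, 5.9]
grip_width: 15.8
```

```bash
python3 st.py;python3 - <<'E'
from h import *
im=read_camera("top")[220:350,215:510];cv2.imwrite("pics/t16.png",cv2.resize(im[:,:,::-1],None,fx=2.7,fy=2.7))
print(monitor.observe()["tool_pos"])
im=read_camera("scene")[130:290,140:440];cv2.imwrite("pics/s16.png",cv2.resize(im[:,:,::-1],None,fx=2.6,fy=2.6))
E
```

```text
spin th 1.1992082981964869 pos th 1.178145836395603 r 51.90481501404304 F bed -1.2203786671689305 2.330799127750923 5.905725888485809 z 109.31901546110056 w 15.782400285735385 51.6167
[483.08896841  65.53122732 109.31863148]
```

View pics/t16.png

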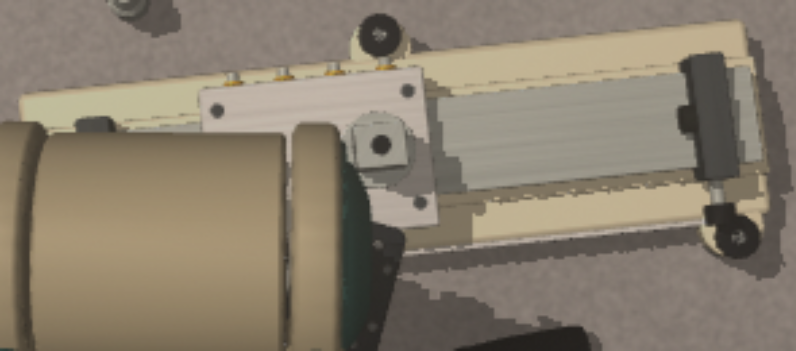

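View pics/s16.png

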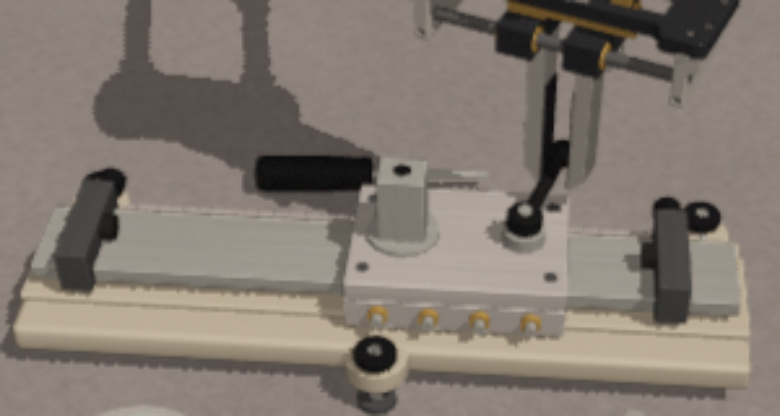

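Emit:
{"api": "move_arm", "payload": {"rows": [[[-0.9,0,-0.0009,0,-0.01],[-0.9,0,-0.0009,0,-0.01],[-0.9,0,0,0,0]]]}}

```text
time_s: 51.97
tool_pos: [482.8, 64.4, 109.3]
tcp_rot: [0.002, 0.127, 0.992, 0.002]
wrist_force: [0.6, 2.9, 5.4]
grip_width: 15.6
```

```bash
python3 st.py;python3 - <<'E'
from h import *
im=read_camera("top")[220:350,215:510];cv2.imwrite("pics/t17.png",cv2.resize(im[:,:,::-1],None,fx=2.7,fy=2.7))
print(monitor.observe()["tool_pos"])
a=cv2.imread("pics/t16.png",0)[125:165,360:400]
# sub-pixel hole centroids
for n in("t6","t11","t13","t15","t16","t17"):
  g=cv2.imread(f"pics/{n}.png",0)[128:160,360:404];ys,xs=np.where(g<60);print(n,len(xs),360+xs.mean() if len(xs) else None,128+ys.mean() if len(xs) else None)
E
```

```text
spin th 1.2173021338892809 pos th 1.2071743554164907 r 51.82681537739723 F bed 0.8622188716481528 2.8478689437721205 5.449374112878301 z 109.32386030797086 w 15.639084720067572 51.9667
[482.78990534  64.42353353 109.31458342]
t6 235 380.9191489361702 143.97872340425533
t11 216 389.2962962962963 143.58796296296296
t13 191 374.82722513089004 145.13612565445027
t15 191 377.5916230366492 144.84293193717278
t16 199 380.99497487437185 144.43718592964825
t17 205 381.5560975609756 144.21463414634147
```

Emit:
{"api": "move_arm", "payload": {"rows": [[[-0.9,0,-0.0008,0,-0.005],[-0.9,0,0,0,0]]]}}

```text
time_s: 52.18
tool_pos: [482.8, 64.2, 109.4]
tcp_rot: [0.002, 0.125, 0.992, 0.002]
wrist_force: [1.0, 5.0, 5.4]
grip_width: 15.7
```

Emit:
{"api": "move_arm", "payload": {"rows": [[[-0.4,0,0,0,0],[-0.2,0,0,0,0],[-0.15,0,0,0,0],[-0.15,0,0,-0.015,0],[-0.15,0,0,-0.02,0],[-0.15,0,0,-0.03,0],[-0.15,0,0,-0.03,0],[-0.15,0,0,-0.03,0]]]}}

```text
time_s: 52.85
tool_pos: [480.3, 62.0, 234.2]
tcp_rot: [-0.0, 0.124, 0.992, -0.0]
wrist_force: [-0.3, 0.9, 0.0]
grip_width: 40.0
```

Emit:
{"api": "move_arm", "payload": {"rows": [[[-0.15,0.02,-0.02,-0.01,0],[-0.15,0.03,-0.03,0,0],[-0.15,0.03,-0.03,0,0],[-0.15,0.03,-0.03,0,0],[-0.15,0.03,-0.03,0,0],[-0.15,0.03,-0.03,0,0],[-0.15,0.02,-0.02,0,0],[-0.15,0,0,0,0]]]}}

```text
time_s: 53.52
tool_pos: [248.9, -74.9, 243.0]
tcp_rot: [-0.001, 0.127, 0.992, -0.001]
wrist_force: [-0.1, 0.5, -0.3]
grip_width: 40.1
```

Run:
```python
from h import *
s=monitor.observe();print(s["tool_pos"],s["wrist_force"],s["time_s"])
im=read_camera("top");cv2.imwrite("pics/t18f.png",im[:,:,::-1]);im=im[220:350,215:510];cv2.imwrite("pics/t18.png",cv2.resize(im[:,:,::-1],None,fx=2.7,fy=2.7))
im=read_camera("scene");cv2.imwrite("pics/s18.png",im[:,:,::-1])
g=cv2.imread("pics/t18.png",0)[128:160,360:404];ys,xs=np.where(g<60);print(360+xs.mean())
```

```text
[248.853407   -74.92520604 242.97231304] [-0.07072699  0.48674296 -0.27473891] 53.5167
381.681592039801
```

View pics/t18f.png

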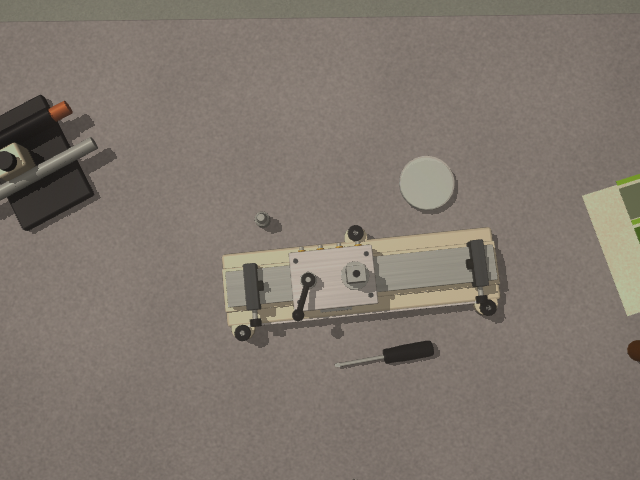

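View pics/s18.png

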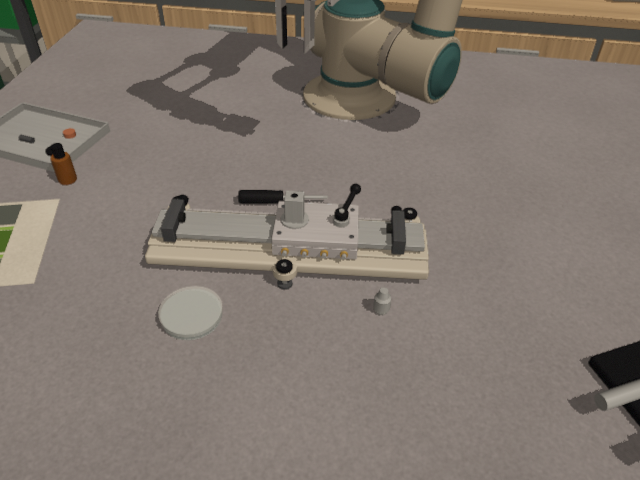

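The final views show the stub at (356,273), the hub at (308,280) and the ball at (298,315) on the front side. The objective, dish and screwdriver are where they were. A quick check of the lever angle, then I'll hand in.

Run:
```python
from h import *
by=np.array([-.0986,.9951]);bx=np.array([.9951,.0986])
d=(ray("top",298,315,100)-ray("top",308.3,280,104))[:2];print(np.arctan2(-d@bx,d@by),np.hypot(*d))
a=cv2.imread("pics/top1.png",0).astype(int);b=cv2.imread("pics/t18f.png",0).astype(int)
for n,(u0,u1,v0,v1) in dict(obj=(245,285,205,235),dish=(390,465,150,215),drv=(330,440,338,370)).items(): print(n,abs(a-b)[v0:v1,u0:u1].max())
print(order.finish_job())
```

```text
1.1793075605455314 54.026288827458515
obj 2
dish 2
drv 41
the job is handed in; nothing more can be done
None
```

The carriage is locked in the middle of the worst tight place, with the clamp lever fully over. The job was handed in at about 54 s of the 72 s allowed.

- **Run along the bed:** I gripped the stub and moved the carriage left to the left stop, then right to the right stop. It crept onto each buffer at about 6 mm/s, with roughly 9–11 N at rest. The full travel is about 189 mm.
- **Drag found:** The slight place (about 3.5 N) is centred where the stub is at y ≈ -103 mm. The worse one (9–10 N) runs from y ≈ -35 to -5 mm. Inside it the force peaked only as the carriage entered, from either side, and fell to about 3–5 N in between. I therefore took the midpoint of its two edges, y ≈ -20.3 mm, as its middle.
- **Locking:** On the first swing of the lever the carriage slid about 4.5 mm to the right. I unlocked it, moved it back and locked it again, checking with the top camera as I went.

**Last checks:**
- **Carriage:** The stub is at y ≈ -21.1 mm, about 1 mm from the middle I chose.
- **Clamp:** The lever reads about 1.18 rad from the camera. The last nudge raised the force to 5 N with almost no movement, so I take it to be on its stop.
- **Gripper:** It is open and well clear of everything.
- **Loose things:** The objective and dish look unchanged. The screwdriver area differed by up to 41 grey levels between the first and last pictures. It looks to be in the same place, so I think this is shadow, but I did not check it further.

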